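Wedge a blank up off its front packing pads in the bench router

ROBOT

A 6-joint arm with a two-finger parallel gripper is mounted at the origin on the work surface. World frame = base frame: x ahead of the robot, y to its left, z up, the work surface at z = 0. Lengths are in mm, angles in rad, forces in N, time in s.
With the tool pointing down it reaches from about 350 to 775 mm from the base axis. Payload 7.3 kg.
Tool frame: the origin (TCP) lies on the centre line of the jaws, within the pads' length; the fingertips stand 22 mm ahead of it and the grasp point (between the pads) lies 3 mm ahead of it (bot.finger_overhang is the distance from the TCP to the fingertips, in mm); y points along the fingers, z is the direction in which the jaws open and shut, and the axes are right-handed (so a half turn about y gives the same grasp; the last joint's range is limited). The gripper opens to 92 mm and grips with 3 to 60 N. Pads are 19 mm wide; open, the fingers measure 130 mm over their backs; the gripper's body (75 mm by 190 mm) begins 47 mm behind the grasp point.
Start: joints at [-1.466, 0.342, 1.524, -0, 1.275, -0.146], TCP at [130.316, -508.59, 219.141] pointing down, gripper open.
Joint ranges: [-2.53, 2.53], [-0.77, 2.02], [0.04, 2.7], [-1, 4.14], [0.28, 2.66], [-3.11, 3.11]. Speed limits (rad/s): [2.57, 2.57, 3.14, 3.14, 3.14, 3.14].

INTERFACE

Orientations are given as [roll, pitch, yaw] about the fixed x, y, z axes, in that order (R = Rz(yaw) Ry(pitch) Rx(roll)).
In Python, from plant import bot, viewer, find_in, spot_point gives the robot as it stands.
- The arm moves only by the tool send_rows, never from a script. Its argument "moves" is a list of rows, each a list of 3 entries, a list of its own where there are three numbers: the shift along the tool's x, y, z in mm, then the turn, a rotation vector about the tool's x, y, z in degrees, then the finger opening in mm, from 0 to 91.8. A call has 1 to 20 rows; each row shifts and turns the pose as measured when the row begins, along the tool's axes as they then stand; what a row does not reach is not made up. A row lasts 1/8 s, in which the tool goes at most 62.5 mm and 10.7 degrees, less where a joint would pass 70% of its speed; a pose out of reach is approached as far as the arm can. A call with a gripper value outside its range is refused whole. The fingers move at their own pace and stop on an object; the grip force is fixed at half the most. Time passes only in rows, so rows that do not move let the fingers close. It gives the time, the measured TCP pose, the force and the opening at its end, in the units of the state.
- bot.get_obs(): the state, without advancing time (a new reading comes with each control period).
- viewer.capture(name): name is "side" or "top"; returns the picture (480x640x3 uint8, blue, green, red); there is no depth.
- viewer.camera_model(name): a dict with "fx", "fy", "cx", "cy" (pixels), "rvec" (rotation vector, rad) and "tvec" (3), from world to camera coordinates, as OpenCV has them. Camera axes: x right, y down, z forward; pixel columns grow to the right and rows downward; lengths in mm; the calibration is good to about 2 mm. A picture is of the moment at which its call begins. camera_model takes no time and is no camera call.
- bot.close_job(): hands the job in, once; it reports no verdict.
Trained networks look in the newest picture that a camera, given by its name, has taken for a name from the list of things; names that differ only in an ending like _2 or _b are one class to them, and where a whole thing is asked for, a point or a joint stands for the part that bears it (a point fixed in the world has none). Each returns a list of dicts, best first, with "conf" (0 to 1); they miss things now and then, are a little off and sometimes report something else, mostly with a low value. They report only what shows in the picture. A call takes as long as a camera call.
- find_in(camera, thing): "extent" ([centre column, centre row, width, height] in pixels, round what is visible of it).
- spot_point(camera, thing): "point" ([column, row] in pixels: a listed point, or the origin of a listed thing).
The state is a dict: "time": time; "joint_positions": joint angles; "dq": joint speeds; "tau": joint torques, N m; "tool_pos": TCP position; "tcp_rot": TCP orientation; "contact_force": force on the tool from outside, world axes, zero at the start; "moment": the same for the moment, N m; "grip_width": finger opening in mm.
Only numpy, scipy, OpenCV 4.12 (cv2) and the standard library are available. Lean on these libraries where they do the work, as an engineer would, in place of code of your own. Each camera call takes 0.05 s, during which the arm holds its last target.

TASK

I want to change the two front packing pads under the blank in the bench router. Slide the clear guard window all the way open, then push the yellow wedge, thin end first, straight and flat on the bed, under the middle of the blank's front edge until the blank just lifts off its front pads, a few millimetres of daylight and no more, with its back still on the rear pads and against the fence. Finish while holding the wedge by its grip there, with the blank resting on the wedge; never touch the blank itself and leave everything else where it is.

Things in the scene. Friction and masses are not known exactly. Their poses are not given: they have to be found in the camera images.
- machine: bench router, 550 (x) x 620 (y) mm, fixed, turned a little. Origin: on the bench under its middle, 290 mm behind its front edge; x points to the machine's back, y to its left, z up. Its flat bed is 45 mm above the bench; in front (x -290 to -50 mm) it is an open loading ledge, the guard's lower track is flush, behind it is the work area up to a 28 mm high wooden rear fence (front face x = +151)
- head_rail (a point): middle of the guard frame's head rail, at its top, 147 mm above the bed: the rail is 32 mm deep (x), 16 mm high and crosses the full width above the guard. Below it a fixed clear pane closes the right half (machine y -288 to +3); the left half (y +30 to +290) is free when the guard is open
- guard (a joint): the sliding clear guard window, value in m: 0 shut (in front of the left half, where the blank is), 0.26 fully open; it slides along the machine's -y, to the right, in front of the fixed pane, needs only about 2 N and stays where it is left
- guard_grip (a point): grip point on the guard's red upright D-handle: centre of its vertical bar (12 mm thick, round, standing 38 mm in front of the pane), 105 mm above the bed. The bar runs from 45 to 118 mm above the bed, its top end bends back to the pane; free to both sides for fingers from above. It moves with the guard
- wedge: yellow wooden leveling wedge, 200 long (x) x 36 wide (y) mm, loose on the loading ledge, about 0.13 kg. Origin: centre of its underside; x points to the thin end, z up. The top slopes evenly 1 in 6, from 2 mm thick at the thin end (x = +100) to 35 mm at the thick end. A grip block 40 (x) x 36 (y) mm, flush with the sides, stands on the thick end, centred at x = -78, its top 66 mm above the underside
- wedge_tip (a point): middle of the wedge's thin end, at its underside (wedge x = +100)
- wedge_grip (a point): centre of the wedge's grip block, 46 mm above its underside, wedge x = -78, 178 mm behind the thin end; to be gripped across the 36 mm width (wedge y)
- blank: wooden blank 150 (x) x 190 (y) x 45 mm, loose, 0.6 to 0.9 kg, with two pencilled circles on top; it lies on four packing pads with its back against the rear fence, square with the machine. Origin: centre of its underside; axes like the machine's
- blank_lip (a point): middle of the blank's lower front edge (blank x = -75), about 37 mm behind the guard pane; 8 mm above the bed while the blank lies on its pads. The wedge goes in under this point
- front_pads: the two front packing pads, black, each 30 x 30 x 8 mm, fixed on the bed under the front of the blank, centred 75 mm to either side of its middle and 20 mm behind its front edge, so 120 mm is free between them for the wedge. Origin: midway between the two, on the bed
- rear_pads: the two rear packing pads, the same, 110 mm further back; the blank tips up about them. Origin: on the bed under the centre of the blank, 55 mm in front of the middle between the two pads
- block_a: bystander: pine block 140 x 90 x 45 mm, the lower one of a stack of two on the bench right of the router; origin at the centre of its underside
- block_b: bystander: pine block 140 x 90 x 45 mm lying on block_a; origin at the centre of its underside
- tape: bystander: yellow tape measure, 70 x 35 x 65 mm, on the bench left of the router; origin at the centre of its underside
- clamp: bystander: bar clamp with a red handle lying flat on the bench left of the router, about 320 x 90 x 25 mm
- cup: bystander: paper cup full of dowels, 76 mm across, 145 mm tall, on the bench right of the router; origin at the centre of its underside
- bit_case: bystander: black and orange cutter case 60 x 100 x 20 mm lying on the bed behind the fixed pane; origin at the centre of its underside
- wrench: bystander: flat steel collet wrench, 165 mm long, 6 mm thick, lying on the bed behind the fixed pane

How it is judged (in metres and radians):
On the way, in this order (a step that is already met when the one before it is completed fails the run):
1. the guard window is slid fully open (within 25 mm of its stop) (value of joint guard above 0.235 m), for 0.2 s.
2. the wedge's thin end is at least 15 mm under the blank's front edge, near its middle, with the wedge flat on the bed (x of wedge_tip in the frame of blank above -0.06 m and y of wedge_tip in the frame of blank between -0.045 and 0.045 m and z of wedge_tip in the frame of machine below 0.05 m and angle between wedge's own z axis and vertical below 0.08 rad), for 0.1 s.
At the end, for the whole second after the job is handed in: Guard within 25 mm of fully open; blank at rest (moved < 12 mm), front edge 1.5 to 7 mm above its old height, off the front pads, back still down on the rear pads, not touched by the robot; wedge flat on the bed (3.4 deg), straight (11 deg), within 45 mm of the blank's middle, held by the fingers (value of joint guard above 0.235 m and z of blank_lip in the frame of machine between 0.0545 and 0.06 m and contact force between blank and front_pads below 0.05 N and contact force between blank and wedge above 1 N and z of blank in the frame of machine below 0.0572 m and contact force between each of the arm, the fingers and blank below 0.05 N and contact force between the fingers and wedge above 2 N and z of wedge_tip in the frame of machine below 0.048 m and z of wedge_grip in the frame of machine below 0.097 m and angle between wedge's own z axis and vertical below 0.06 rad and angle between the x axis of wedge and the x axis of machine, either way round below 0.2 rad and y of wedge_tip in the frame of blank between -0.045 and 0.045 m and distance of blank from where it was at the start of the episode below 0.012 m and linear speed of each of blank, wedge below 0.01 m/s); the arm keeps its last pose, push and grip.
It fails at once if the blank's front edge is lifted more than 12 mm (z of blank_lip in the frame of machine above 0.065 m).
It fails at once if the robot touches the blank (contact force between any of the arm, the fingers and blank above 1 N).
It fails at once if the blank is shoved out of place (more than 20 mm) (distance of blank from where it was at the start of the episode above 0.02 m).
It fails at once if a bystander is moved by more than 25 mm (distance of any of block_a, block_b, tape, clamp, cup, bit_case, wrench from where it was at the start of the episode above 0.025 m).
It also fails if it takes over 59 s, if anything falls off the work surface, if the arm or the gripper's body presses on something with over 40 N, if the wrist force passes 120 N, or if a joint passes its speed limit or range.

## Working session

There is one attempt and no reset: what is moved stays moved. The work goes in short steps, Python scripts to look and compute and a tool call to move; the robot and the scene stay as the last step left them, time stands still between calls to the robot, and variables do not carry over. Pictures are saved under pics/ and viewed, and the job is handed in when it is done.

Besides the shell and the picture viewer there is one more tool, called after "Emit:" by a JSON object that holds its "method" and its "body", one argument or row to a line. send_rows: Moves the arm, as the interface text tells. Its arguments: {"type":"object","properties":{"moves":{"type":"array","items":{"type":"array"}}},"required":["moves"]}

```bash
ls; mkdir -p pics; cat > h.py <<'E'
import numpy as np, cv2
from scipy.spatial.transform import Rotation as R
from plant import bot, viewer, find_in, spot_point
def cam(n):
    m=viewer.camera_model(n); K=np.array([[m['fx'],0,m['cx']],[0,m['fy'],m['cy']],[0,0,1.]])
    return K,R.from_rotvec(np.ravel(m['rvec'])).as_matrix(),np.ravel(m['tvec'])
def onz(n,p,z):
    K,r,t=cam(n); d=r.T@np.linalg.inv(K)@np.array([p[0],p[1],1.]); c=-r.T@t
    return c+d*(z-c[2])/d[2]
def proj(n,P):
    K,r,t=cam(n); q=(r@np.atleast_2d(P).T).T+t; q=q@K.T; return q[:,:2]/q[:,2:]
def tri(pa,pb,a='side',b='top'):
    A=[];B=[]
    for n,p in((a,pa),(b,pb)):
        K,r,t=cam(n); d=r.T@np.linalg.inv(K)@np.array([p[0],p[1],1.]); d/=np.linalg.norm(d); c=-r.T@t
        M=np.eye(3)-np.outer(d,d); A.append(M);B.append(M@c)
    return np.linalg.solve(A[0]+A[1],B[0]+B[1])
E
python3 - <<'E'
from h import *
for n in('side','top'):
    cv2.imwrite(f'pics/{n}0.png',viewer.capture(n))
    K,r,t=cam(n); print(n,K[0,0],-r.T@t, r[2])
    for th in('head_rail','guard_grip','wedge_tip','wedge_grip','blank_lip','machine','wedge','blank','front_pads','rear_pads','bit_case'):
        print(th,[(np.round(d['point'],1).tolist(),round(d['conf'],2)) for d in spot_point(n,th)[:2]])
o=bot.get_obs();print({k:np.round(v,3).tolist() for k,v in o.items()})
E
```

```text
pics
side 564.4689216936924 [  508.26809448 -1229.38484015  1167.02296733] [ 0.02829796  0.76297328 -0.64581034]
head_rail [([350.7, 221.7], 0.66)]
guard_grip [([333.1, 206.2], 0.8)]
wedge_tip [([320.7, 243.0], 0.93)]
wedge_grip [([277.0, 251.8], 0.86), ([319.8, 240.1], 0.42)]
blank_lip [([356.4, 223.4], 0.73)]
machine [([356.6, 273.5], 0.9)]
wedge [([298.3, 251.3], 0.93), ([382.8, 226.2], 0.22)]
blank [([381.9, 272.4], 0.72), ([378.6, 227.1], 0.59)]
front_pads []
rear_pads []
bit_case [([374.7, 309.1], 0.67)]
top 442.2045002560798 [ 385.39268372    2.72238374 1302.26382348] [ 0.13508095 -0.01227832 -0.99075849]
head_rail [([309.9, 196.4], 0.86)]
guard_grip [([256.5, 215.9], 0.62)]
wedge_tip [([277.3, 235.6], 0.91)]
wedge_grip [([321.2, 279.3], 0.86), ([151.9, 233.2], 0.26)]
blank_lip [([477.2, 231.4], 0.61)]
machine [([310.8, 199.1], 0.97)]
wedge [([302.1, 260.0], 0.69)]
blank [([258.6, 165.8], 0.85), ([319.6, 277.2], 0.57)]
front_pads [([333.4, 175.9], 0.71)]
rear_pads []
bit_case [([373.2, 184.2], 0.73)]
{'time': 1.2, 'joint_positions': [-1.466, 0.342, 1.524, -0.0, 1.275, -0.146], 'dq': [-0.001, 0.0, 0.0, 0.001, -0.001, 0.001], 'tau': [-0.002, -43.115, -24.448, 0.072, 0.048, -0.0], 'tool_pos': [130.301, -508.602, 219.154], 'tcp_rot': [-1.571, -0.0, -2.891], 'contact_force': [0.398, 0.517, 0.378], 'moment': [-0.007, 0.023, 0.019], 'grip_width': 91.673}
```

View pictures.

View pics/side0.png

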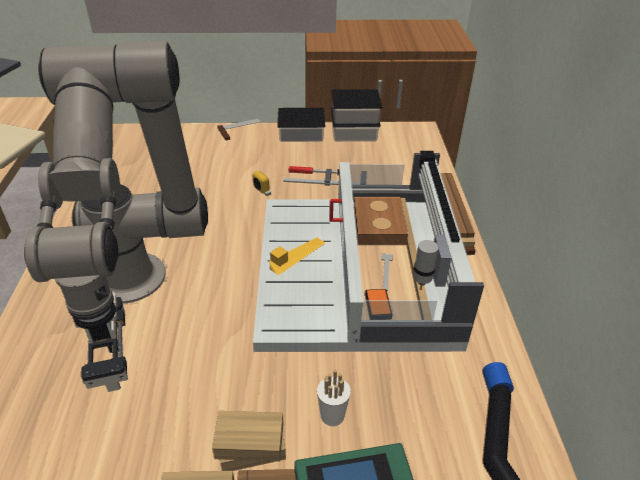

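View pics/top0.png

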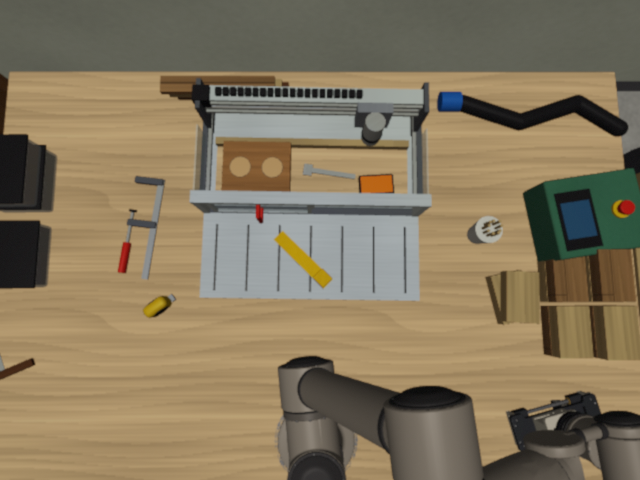

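```bash
python3 - <<'E'
import cv2
a=cv2.imread('pics/side0.png')[160:350,230:470]; cv2.imwrite('pics/sidez.png',cv2.resize(a,None,fx=3.3,fy=3.1,interpolation=cv2.INTER_CUBIC))
a=cv2.imread('pics/top0.png')[110:300,190:430]; cv2.imwrite('pics/topz.png',cv2.resize(a,None,fx=3.3,fy=3.1,interpolation=cv2.INTER_CUBIC))
E
```

```text
(no output)
```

View pics/sidez.png

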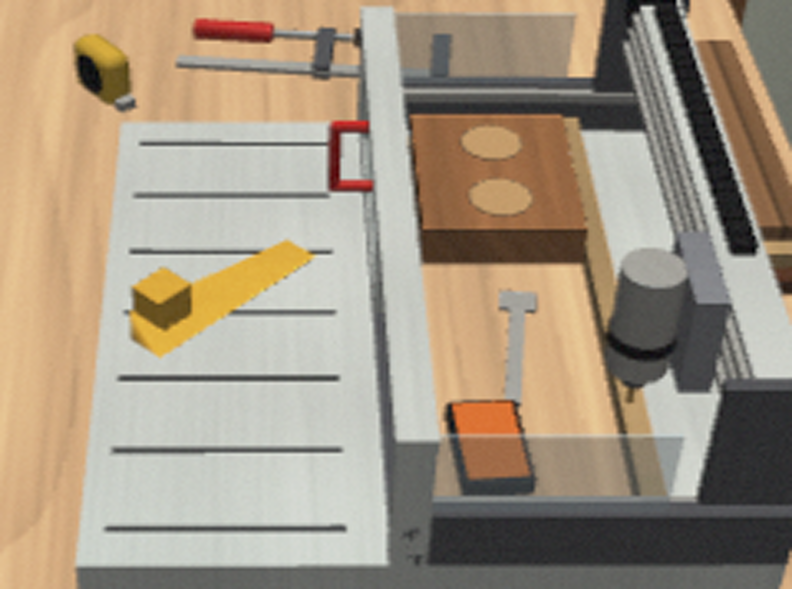

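View pics/topz.png

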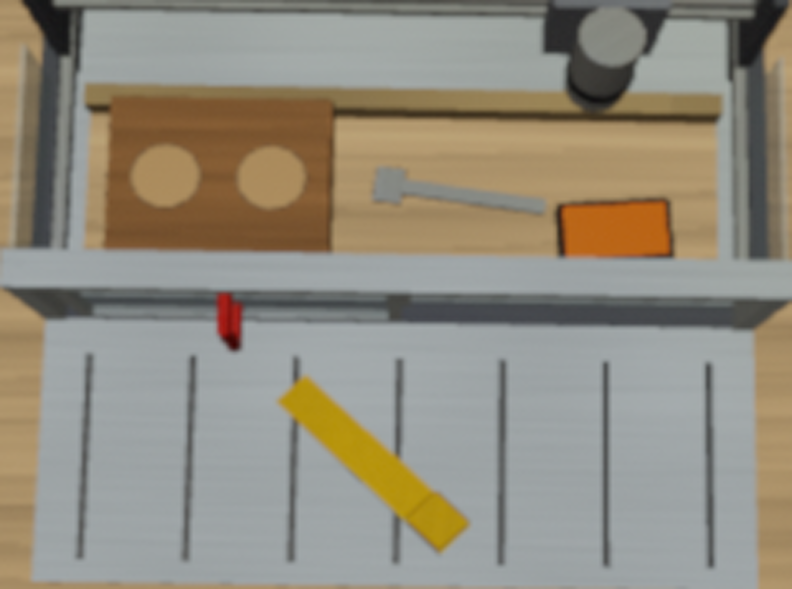

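```bash
python3 - <<'E'
from h import *
z=lambda p:(230+p[0]/3.3,160+p[1]/3.1)
zt=lambda p:(190+p[0]/3.3,110+p[1]/3.1)
print('bed corners top L,R',onz('top',zt((33,580)),45),onz('top',zt((757,585)),45))
print('bed corners side L,R',onz('side',z((120,123)),45),onz('side',z((77,567)),45))
for n,p in(('top',(310.8,199.1)),('side',(356.6,273.5))): print('machine?',n,onz(n,p,0))
for n,p in(('top',(309.9,196.4)),('side',(350.7,221.7))): print('rail',n,onz(n,p,192))
for n,p in(('top',(256.5,215.9)),('side',(333.1,206.2))): print('ggrip',n,onz(n,p,150))
print('ggrip tri',tri((333.1,206.2),(256.5,215.9)))
for n,p in(('top',(277.3,235.6)),('side',(320.7,243.0))): print('tip',n,onz(n,p,45))
for n,p in(('top',(321.2,279.3)),('side',(277.,251.8))): print('wgrip',n,onz(n,p,91))
for n,p in(('top',(302.1,260)),('side',(298.3,251.3))): print('wedge',n,onz(n,p,45))
print('blank top corners TL,TR,BR fr(occl)')
print(onz('top',zt((110,98)),98),onz('top',zt((333,99)),98))
print('side',onz('side',z((564,114)),98),onz('side',z((586,229)),98),onz('side',z((424,229)),98))
print('circles top',onz('top',zt((165,176)),98),onz('top',zt((271,177)),98));print('circles side',onz('side',z((491,142)),98),onz('side',z((500,196)),98))
print('guard bar top end')
print(onz('top',zt((225,298)),163),onz('side',z((333,125)),163),onz('side',z((334,188)),90))
E
```

```text
bed corners top L,R [399.27007397 323.0344964   45.        ] [ 390.84717471 -295.41892207   45.        ]
bed corners side L,R [397.63485686 317.13788285  45.        ] [ 387.31323291 -298.87081464   45.        ]
machine? top [690.43680597  10.66633369   0.        ]
machine? side [677.61388856  -2.14544006   0.        ]
rail top [652.56294999  11.77920301 192.        ]
rail side [651.14767248   5.81550372 192.        ]
ggrip top [610.37959026 153.59314553 150.        ]
ggrip side [610.05196142 135.3740543  150.        ]
ggrip tri [612.38216032 155.43277345 135.27380344]
tip top [573.09434528 106.98307128  45.        ]
tip side [572.42469813  88.39971489  45.        ]
wgrip top [444.93744651 -17.4323271   91.        ]
wgrip side [442.2237125   -2.28712588  91.        ]
wedge top [502.41558432  35.88804265  45.        ]
wedge side [503.48998006  51.15752714  45.        ]
blank top corners TL,TR,BR fr(occl)
[834.64646415 256.76829023  98.        ] [833.28960432  65.77141497  98.        ]
side [837.90757922 252.12144773  98.        ] [830.35650778  63.0242461   98.        ] [683.63200885  65.90210042  98.        ]
circles top [761.00297298 208.4248961   98.        ] [759.81231302 118.35508539  98.        ]
circles side [760.43013701 204.55318181  98.        ] [758.50864579 115.58063324  98.        ]
guard bar top end
[633.90696381 147.81499622 163.        ] [603.72483961 147.64642223 163.        ] [606.23724245 141.44472146  90.        ]
```

```bash
cat > fit.py <<'E'
from h import *
from scipy.optimize import minimize
def yel(im):
    h=cv2.cvtColor(im,cv2.COLOR_BGR2HSV); return cv2.inRange(h,(20,150,70),(32,255,255))
def wpts(p,z=45):
    x,y,a=p; H=18
    A=[(100,s,0) for s in(-H,H)]+[(100,s,2) for s in(-H,H)]+[(-100,s,0) for s in(-H,H)]+[(-100,s,35) for s in(-H,H)]
    B=[(u,s,w) for u in(-98,-58) for s in(-H,H) for w in(20,66)]
    r=R.from_euler('z',a).as_matrix()
    return [np.array(q)@r.T+[x,y,z] for q in(A,B)]
def sil(n,p,S=6,box=None):
    x0,y0,w,h=box; m=np.zeros((h*S,w*S),np.uint8)
    for q in wpts(p):
        uv=((proj(n,q)-[x0,y0]+.5)*S); cv2.fillConvexPoly(m,cv2.convexHull(np.round(uv).astype(np.int32)),1)
    return m.reshape(h,S,w,S).mean((1,3))
def fit(ims,p0,box):
    def c(p): return sum(np.abs(sil(n,p,box=box[n])-ims[n]).sum() for n in ims)
    b=minimize(c,p0,method='Nelder-Mead',options=dict(initial_simplex=[p0,np.add(p0,[8,0,0]),np.add(p0,[0,8,0]),np.add(p0,[0,0,.1])],xatol=.05,fatol=.05)); return b.x,b.fun,sum(i.sum() for i in ims.values())
E
python3 - <<'E'
from fit import *
box={'side':(255,225,85,60),'top':(265,220,80,80)}
ims={}
for n in box:
    x,y,w,h=box[n]; ims[n]=(yel(cv2.imread(f'pics/{n}0.png'))[y:y+h,x:x+w]>0).astype(float)
for k in({'side','top'},{'side'},{'top'}): print(k,fit({n:ims[n] for n in k},[505,42,.7],box))
# red handle
for n,b in(('side',(320,190,30,40)),('top',(245,195,30,30))):
    x,y,w,h=b; im=cv2.cvtColor(cv2.imread(f'pics/{n}0.png')[y:y+h,x:x+w],cv2.COLOR_BGR2HSV)
    m=((im[...,0]<8)|(im[...,0]>172))&(im[...,1]>120)&(im[...,2]>50)
    print(n,x,y);print('\n'.join(''.join('#' if v else '.' for v in r) for r in m))
Ry=np.array([1,-.015])
for yy in(140,145,150,155):
    print(yy,[(n,np.round(proj(n,[[612,yy,90],[612,yy,163]]),1).tolist()) for n in('side','top')])
E
```

```text
{'top', 'side'} (array([503.68496512,  35.04697167,   0.7860667 ]), np.float64(213.22222222222223), np.float64(1646.0))
{'side'} (array([503.6375433 ,  33.92107631,   0.8023579 ]), np.float64(85.69444444444446), np.float64(830.0))
{'top'} (array([506.91404107,  35.82736411,   0.78391958]), np.float64(119.3888888888889), np.float64(816.0))
side 320 190
..............................
..............................
..............................
..............................
..............................
..............................
..............................
..............................
..............................
...........###########........
..........############........
..........############........
...........###.....##.........
...........##.................
...........##.................
..........###.................
..........###.................
..........###.................
..........###.................
..........###.................
..........###.................
..........###.................
..........###.................
..........###.................
..
[... 1103 characters left out ...]
...#######............
...........#######............
...........#######............
...........#######............
............######............
.............####.............
..............###.............
...............##.............
..............................
..............................
..............................
140 [('side', [[333.1, 220.9], [333.8, 201.8]]), ('top', [[264.2, 219.4], [261.1, 214.3]])]
145 [('side', [[333.0, 219.9], [333.7, 200.8]]), ('top', [[262.4, 219.4], [259.2, 214.3]])]
150 [('side', [[332.9, 218.9], [333.6, 199.8]]), ('top', [[260.6, 219.5], [257.2, 214.3]])]
155 [('side', [[332.8, 217.9], [333.5, 198.9]]), ('top', [[258.8, 219.5], [255.3, 214.3]])]
```

Emit:
{"method": "send_rows", "body": {
  "moves": [
    [[0,0,0],[0,7.6,0],60],
    [[0,0,0],[0,7.6,0],60],
    [[-33,0,-47],[0,0,0],60],
    [[-33,0,-47],[0,0,0],60],
    [[-33,0,-47],[0,0,0],60],
    [[-33,0,-47],[0,0,0],60],
    [[-33,0,-47],[0,0,0],60],
    [[-33,0,-47],[0,0,0],60],
    [[-33,0,-47],[0,0,0],60],
    [[-33,0,-47],[0,0,0],60],
    [[-33,0,-47],[0,0,0],60],
    [[-33,0,-47],[0,0,0],60],
    [[-33,0,-47],[0,0,0],60],
    [[-33,0,-47],[0,0,0],60],
    [[0,0,0],[0,0,0],60]
  ]
}}

```text
time: 3.08
tool_pos: [553.7, 61.7, 219.5]
tcp_rot: [-1.566, 0.007, 3.114]
contact_force: [-0.7, -0.8, 0.1]
grip_width: 60.1
```

Emit:
{"method": "send_rows", "body": {
  "moves": [
    [[-26,0,-43],[0,-0.7,0],60],
    [[-26,0,-43],[0,0,0],60],
    [[0,0,0],[0,0,0],60]
  ]
}}

```text
time: 3.45
tool_pos: [608.1, 146.9, 218.9]
tcp_rot: [-1.564, 0.006, 3.125]
contact_force: [-0.2, 0.1, -0.0]
grip_width: 59.8
```

```bash
python3 - <<'E'
from h import *
a=viewer.capture('side');cv2.imwrite('pics/s1.png',cv2.resize(a[80:320,200:500],None,fx=2.5,fy=2.5))
o=bot.get_obs();print(o['tool_pos'],R.from_euler('xyz',o['tcp_rot']).as_matrix(),o['joint_positions'])
E
```

```text
[607.5389883  145.41216895 219.11109349] [[-0.99983603  0.00512184 -0.01736914]
 [ 0.01733092 -0.007414   -0.99982232]
 [-0.0052497  -0.9999594   0.00732402]] [ 0.11650053  0.52665715  1.22967253 -0.00810465  1.38104358  1.70615999]
```

View pics/s1.png

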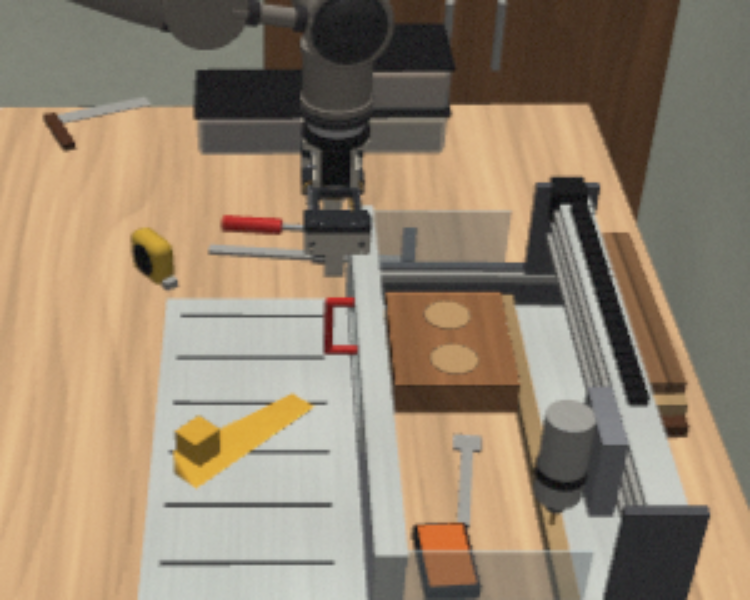

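Emit:
{"method": "send_rows", "body": {
  "moves": [
    [[1,31,0],[-0.3,0,0.3],60],
    [[0,20,0],[0,0,0],60],
    [[0,11,0],[0,0,0],60],
    [[0,0,0],[0,0,0],30],
    [[0,0,0],[0,0,0],30]
  ]
}}

```text
time: 4.12
tool_pos: [606.0, 139.0, 158.1]
tcp_rot: [-1.567, 0.013, 3.119]
contact_force: [0.1, -0.1, 0.5]
grip_width: 44.4
```

```bash
python3 - <<'E'
from h import *
a=viewer.capture('side');cv2.imwrite('pics/s2.png',cv2.resize(a[110:270,270:430],None,fx=3.7,fy=3.7))
o=bot.get_obs();print(o['tool_pos'],o['tcp_rot'],o['contact_force'],o['grip_width'])
E
```

```text
[606.01468355 139.11949631 158.11150538] [-1.56717537  0.01264433  3.11907127] [ 1.1615498   0.01182385 -0.37896566] 40.74604071490732
```

View pics/s2.png

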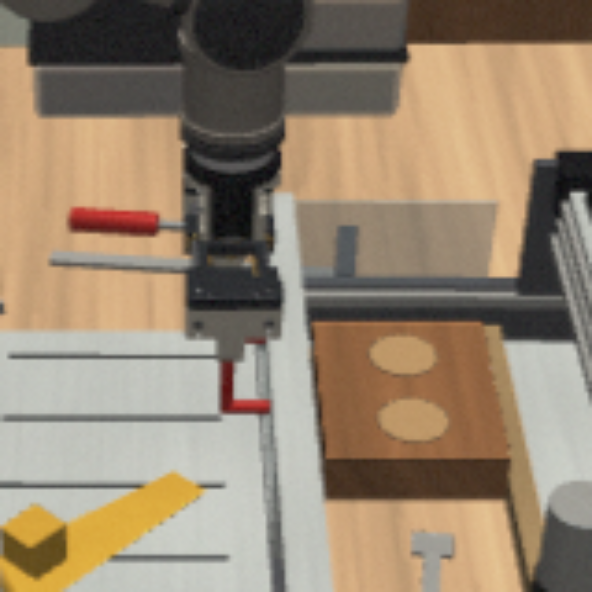

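```bash
cat >> h.py <<'E'
def plan(pos=None,yaw=None):
    o=bot.get_obs(); p=np.array(o['tool_pos']); M=R.from_euler('xyz',o['tcp_rot']).as_matrix()
    out={'p':np.round(p,1),'rot':np.round(o['tcp_rot'],4),'F':np.round(o['contact_force'],1),'w':round(float(o['grip_width']),1)}
    if pos is not None: out['shift']=np.round(M.T@(np.array(pos)-p),1)
    if yaw is not None: out['turn']=np.round(np.degrees(R.from_matrix(M.T@R.from_euler('xyz',[-np.pi/2,0,yaw]).as_matrix()).as_rotvec()),2)
    print(out); return out
E
python3 -c "
from h import *
plan([606,145,157],3.1266)"
```

```text
{'p': array([606. , 139.1, 158.1]), 'rot': array([-1.5672,  0.0126,  3.1191]), 'F': array([ 1.2,  0. , -0.4]), 'w': 40.7, 'shift': array([ 0.2,  1.1, -5.9]), 'turn': array([-0.21, -0.43, -0.72])}
```

Emit:
{"method": "send_rows", "body": {
  "moves": [
    [[0,0,5],[0,0,-0.7],25],
    [[0,0,20],[0,0,0],25],
    [[0,0,35],[0,0,0],25],
    [[0,0,35],[0,0,0],25]
  ]
}}

```text
time: 4.68
tool_pos: [604.7, 44.3, 160.6]
tcp_rot: [-1.571, 0.003, 3.124]
contact_force: [0.2, 3.7, 1.6]
grip_width: 25.1
```

```bash
python3 - <<'E'
from h import *
plan([604,-125,157],3.1266)
a=viewer.capture('side');cv2.imwrite('pics/s3.png',cv2.resize(a[110:270,270:430],None,fx=3.7,fy=3.7))
E
```

```text
{'p': array([604.7,  44.3, 160.6]), 'rot': array([-1.5706,  0.0032,  3.1239]), 'F': array([0.2, 3.7, 1.6]), 'w': 25.1, 'shift': array([ -2.2,   3.7, 169.3]), 'turn': array([-0.01, -0.15, -0.18])}
```

View pics/s3.png

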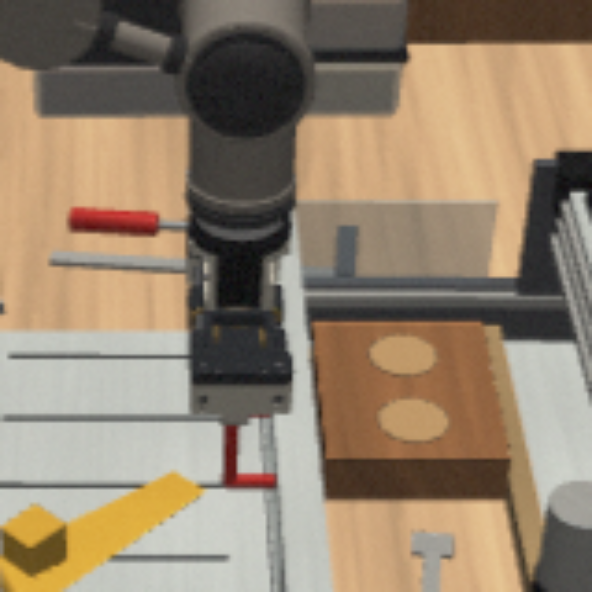

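Emit:
{"method": "send_rows", "body": {
  "moves": [
    [[-1,3,35],[0,0,0],25],
    [[-1,0,35],[0,0,0],25],
    [[0,0,35],[0,0,0],25],
    [[0,0,25],[0,0,0],25],
    [[0,0,12],[0,0,0],25],
    [[0,0,8],[0,0,0],25],
    [[0,0,6],[0,0,0],25]
  ]
}}

```text
time: 5.6
tool_pos: [603.3, -123.9, 162.7]
tcp_rot: [-1.568, 0.007, 3.119]
contact_force: [0.5, -0.3, 0.6]
grip_width: 25.0
```

```bash
python3 - <<'E'
from h import *
plan([604,-125,157],3.1266)
a=viewer.capture('side');cv2.imwrite('pics/s4.png',cv2.resize(a[160:350,250:410],None,fx=3.1,fy=3.1))
E
```

```text
{'p': array([ 603.3, -123.9,  162.7]), 'rot': array([-1.5678,  0.0071,  3.119 ]), 'F': array([ 0.5, -0.3,  0.6]), 'w': 25.0, 'shift': array([-0.7,  5.7,  1. ]), 'turn': array([-0.17, -0.44, -0.41])}
```

View pics/s4.png

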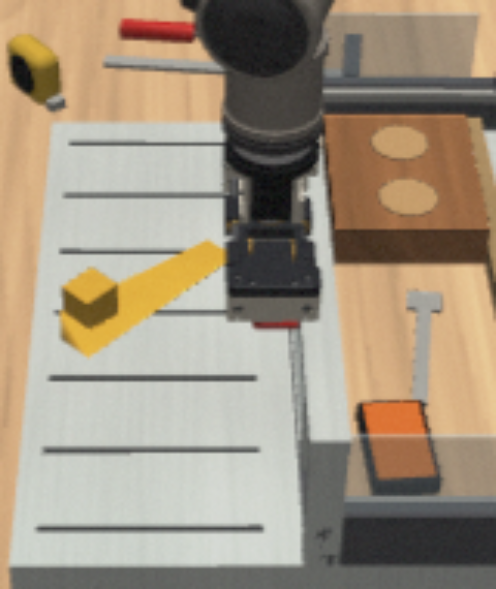

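Emit:
{"method": "send_rows", "body": {
  "moves": [
    [[0,4,5],[0,0,-0.4],25],
    [[0,0,5],[0,0,0],25],
    [[0,0,4],[0,0,0],25],
    [[0,0,0],[0,0,0],25]
  ]
}}

```text
time: 6.15
tool_pos: [603.1, -138.0, 158.2]
tcp_rot: [-1.568, -0.001, 3.121]
contact_force: [0.3, -0.8, -0.1]
grip_width: 25.2
```

```bash
python3 - <<'E'
from h import *
a=viewer.capture('side');cv2.imwrite('pics/s5.png',cv2.resize(a[180:340,290:410],None,fx=3.7,fy=3.7))
a=viewer.capture('top');cv2.imwrite('pics/t5.png',cv2.resize(a[110:300,190:430],None,fx=3.2,fy=3.1))
for n in('side','top'): print(n,spot_point(n,'guard_grip')[:2])
E
```

```text
side []
top [{'point': [335.5, 217.0], 'conf': 0.87}, {'point': [158.2, 306.4], 'conf': 0.35}]
```

View pics/s5.png

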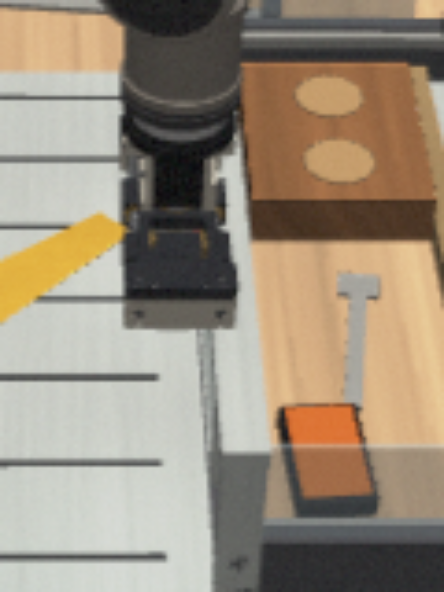

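View pics/t5.png

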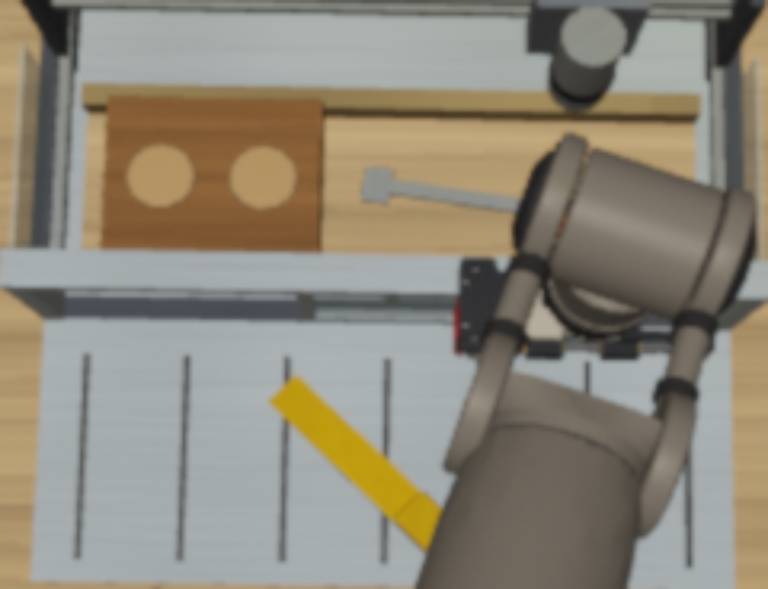

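Emit:
{"method": "send_rows", "body": {
  "moves": [
    [[5,-30,0],[0,0,0],60],
    [[25,-35,0],[0,0,0],60],
    [[50,0,25],[0,0,0],60],
    [[0,0,0],[0,0,0],60]
  ]
}}

```text
time: 6.85
tool_pos: [520.4, -160.4, 224.7]
tcp_rot: [-1.568, -0.002, 3.123]
contact_force: [1.2, -0.1, 0.4]
grip_width: 58.6
```

```bash
python3 - <<'E'
from h import *
plan()
for n,b in(('side',(320,225,40,60)),('top',(315,190,45,50))):
    a=viewer.capture(n); cv2.imwrite(f'pics/{n}6.png',a); x,y,w,h=b
    print(n,spot_point(n,'guard_grip')[:2])
    im=cv2.cvtColor(a[y:y+h,x:x+w],cv2.COLOR_BGR2HSV)
    m=((im[...,0]<8)|(im[...,0]>172))&(im[...,1]>120)&(im[...,2]>50)
    r,c=np.nonzero(m)
    if len(r): print(n,c.min()+x,c.max()+x,r.min()+y,r.max()+y);print('\n'.join(''.join('#' if v else '.' for v in q) for q in m[r.min():r.max()+1]))
for yy in(-40,-60,-80):
    print(yy,[(n,np.round(proj(n,[[609,yy,90],[609,yy,163]]),1).tolist()) for n in('side','top')])
E
```

```text
{'p': array([ 520.4, -160.4,  224.7]), 'rot': array([-1.5678e+00, -2.3000e-03,  3.1229e+00]), 'F': array([ 1.2, -0.1,  0.4]), 'w': 58.6}
side [{'point': [298.0, 252.1], 'conf': 0.69}, {'point': [336.7, 251.7], 'conf': 0.68}]
side 332 345 242 265
..............###########...............
............#############...............
............#############...............
.............############...............
.............###........................
.............##.........................
.............##.........................
............###.........................
............###.........................
............###.........................
............###.........................
............###.........................
............###.........................
............###.........................
............###.........................
............###.........................
............###.........................
............###.........................
............###.........................
............###.........................
............##############........
[... 599 characters left out ...]
..........
.................#####.......................
.................#####.......................
.................#####.......................
.................#####.......................
..................###........................
..................###........................
..................##.........................
..................##.........................
..................#..........................
-40 [('side', [[335.4, 260.0], [336.2, 240.4]]), ('top', [[328.9, 220.2], [329.8, 215.2]])]
-60 [('side', [[335.8, 264.8], [336.7, 245.1]]), ('top', [[336.1, 220.2], [337.4, 215.1]])]
-80 [('side', [[336.2, 269.6], [337.1, 249.9]]), ('top', [[343.2, 220.2], [345.1, 215.1]])]
```

Emit:
{"method": "send_rows", "body": {
  "moves": [
    [[-30,0,-35],[0,0,0],60],
    [[-30,0,-35],[0,0,0],60],
    [[-25,0,-32],[0,0,0],60],
    [[0,0,0],[0,0,0],60]
  ]
}}

```text
time: 7.55
tool_pos: [616.2, -54.5, 221.9]
tcp_rot: [-1.568, -0.001, 3.127]
contact_force: [0.6, -0.9, 1.5]
grip_width: 60.2
```

```bash
python3 -c "
from h import *
plan([608,-56,157],3.1266)"
```

```text
{'p': array([616.2, -54.5, 221.9]), 'rot': array([-1.5682e+00, -6.0000e-04,  3.1269e+00]), 'F': array([ 0.6, -0.9,  1.5]), 'w': 60.2, 'shift': array([ 8.2, 64.9,  1.5]), 'turn': array([-0.15,  0.02,  0.03])}
```

Emit:
{"method": "send_rows", "body": {
  "moves": [
    [[8,0,1],[0,0,0],60],
    [[0,20,0],[0,0,0],60],
    [[0,0,0],[0,0,0],60]
  ]
}}

```text
time: 7.92
tool_pos: [606.6, -56.3, 200.7]
tcp_rot: [-1.568, -0.003, 3.127]
contact_force: [-1.3, 0.2, 0.0]
grip_width: 59.9
```

```bash
python3 -c "
from h import *
plan([608,-56,157],3.1266)"
```

```text
{'p': array([606.6, -56.3, 200.7]), 'rot': array([-1.5678e+00, -2.7000e-03,  3.1270e+00]), 'F': array([-1.3,  0.2,  0. ]), 'w': 59.9, 'shift': array([-1.5, 43.7, -0.4]), 'turn': array([-0.17,  0.02,  0.16])}
```

Emit:
{"method": "send_rows", "body": {
  "moves": [
    [[-1.5,22,0],[0,0,0],60],
    [[0,18,0],[0,0,0],60],
    [[0,3,0],[0,0,0],40],
    [[0,0,0],[0,0,0],20],
    [[0,0,0],[0,0,0],0],
    [[0,0,0],[0,0,0],0],
    [[0,0,0],[0,0,0],0],
    [[0,0,0],[0,0,0],0]
  ]
}}

```text
time: 8.93
tool_pos: [609.2, -59.8, 163.9]
tcp_rot: [-1.565, 0.007, 3.123]
contact_force: [0.6, -0.2, -0.9]
grip_width: 4.4
```

```bash
python3 - <<'E'
from h import *
plan([608,-56,157],3.1266)
a=viewer.capture('side');cv2.imwrite('pics/s7.png',cv2.resize(a[180:300,280:400],None,fx=4.8,fy=4.8))
a=viewer.capture('top');cv2.imwrite('pics/t7.png',cv2.resize(a[110:300,190:430],None,fx=3.2,fy=3.1))
E
```

```text
{'p': array([609.2, -59.8, 163.9]), 'rot': array([-1.5655,  0.0066,  3.1234]), 'F': array([ 0.6, -0.2, -0.9]), 'w': 4.4, 'shift': array([ 1.3,  6.9, -3.9]), 'turn': array([-0.31, -0.18, -0.38])}
```

View pics/s7.png

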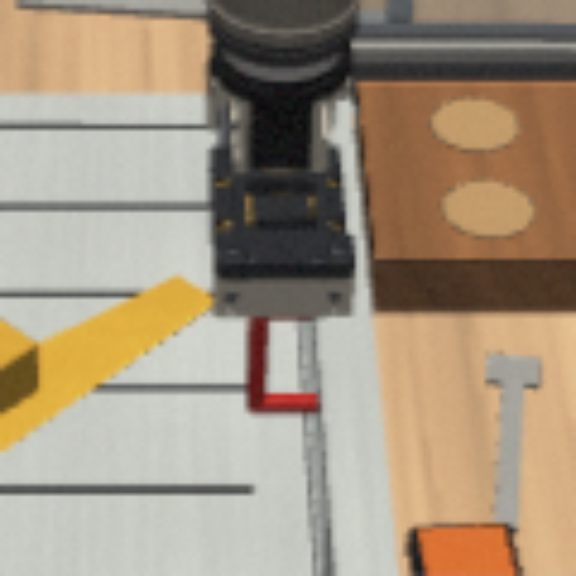

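View pics/t7.png

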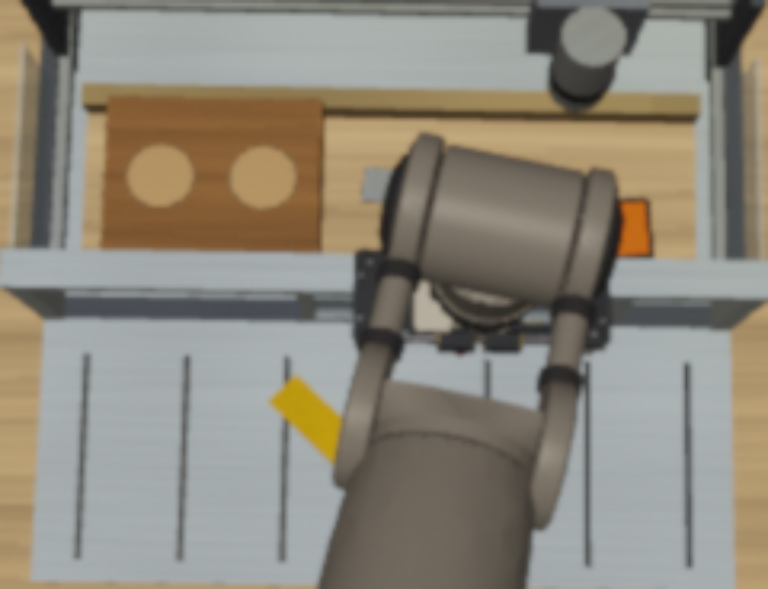

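```bash
python3 - <<'E'
from h import *
for P in([609,-60,142],[609,-82,142],[609,-60,160],[609,-60,208],[609,-155,208],[609,-56,90],[609,-56,163],[609,35,208]):
    q=proj('side',P)[0]; print(P,q,(q-[280,180])*4.8)
print(find_in('side','guard_grip')[:2])
plan()
E
```

```text
[609, -60, 142] [336.41665875 250.90009923] [270.79996199 340.32047632]
[609, -82, 142] [336.88305148 256.20969328] [273.0386471  365.80652773]
[609, -60, 160] [336.62789942 245.95200196] [271.81391723 316.5696094 ]
[609, -60, 208] [337.20706239 232.38570033] [274.59389946 251.4513616 ]
[609, -155, 208] [339.39808943 255.94619139] [285.11082926 364.54171868]
[609, -56, 90] [335.74293101 263.82872156] [267.56606887 402.37786348]
[609, -56, 163] [336.57847401 244.17001557] [271.57667526 308.01607472]
[609, 35, 208] [335.21618924 210.97749852] [265.03770835 148.6919929 ]
[{'extent': [340.1, 279.2, 17.6, 62.1], 'conf': 0.73}, {'extent': [369.6, 251.8, 227.9, 199.4], 'conf': 0.54}]
{'p': array([609.1, -59.9, 163.7]), 'rot': array([-1.5655,  0.0062,  3.1233]), 'F': array([-0.2,  1. ,  0.3]), 'w': 0.8}
```

```bash
python3 - <<'E'
from h import *
a=viewer.capture('side');cv2.imwrite('pics/s8.png',a)
cv2.imwrite('pics/s8z.png',cv2.resize(a[225:275,310:370],None,fx=12,fy=12,interpolation=cv2.INTER_NEAREST))
print(proj('side',[604.7,44.3,138.6]),(proj('side',[604.7,44.3,138.6])-[270,110])*3.7, (proj('side',[606,139,136])-[270,110])*3.7)
E
```

```text
[[332.82177923 228.1410939 ]] [[232.44058315 437.12204743]] [[227.81570728 367.07206795]]
```

View pics/s8z.png

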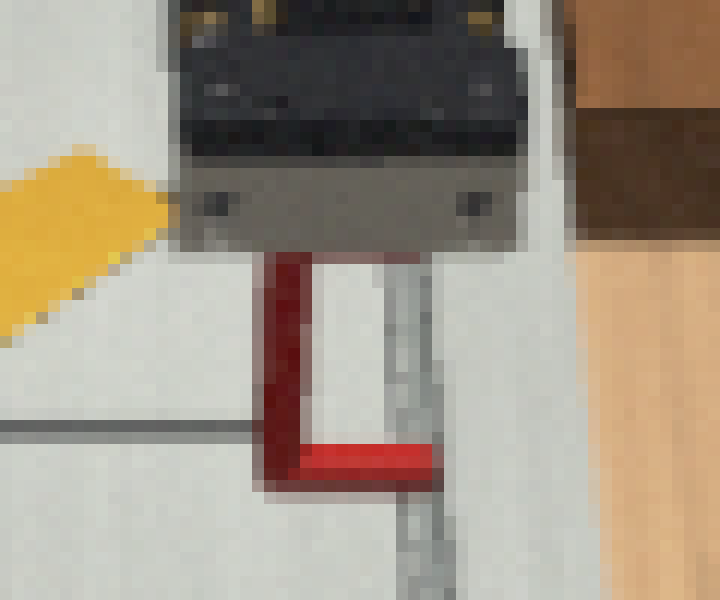

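```bash
python3 - <<'E'
from h import *
for nm,p,w in(('s1',[607.5,145.4,219.1],60),('s2',[606,139.1,158.1],40.7),('s3',[604.7,44.3,160.6],25),('s8',[609,-60,163.8],0.8),('side0',[130.3,-508.6,219.1],92)):
    p=np.array(p)
    print(nm,[np.round(proj('side',p+[0,s*(w/2+d),-22])[0],1).tolist() for s in(1,-1) for d in (0,19)])
a=cv2.imread('pics/side0.png')[260:400,60:160];cv2.imwrite('pics/a.png',cv2.resize(a,None,fx=5,fy=4.2,interpolation=cv2.INTER_NEAREST))
E
```

```text
s1 [[332.0, 185.7], [331.7, 182.1], [333.0, 197.4], [333.4, 201.2]]
s2 [[331.2, 205.2], [330.9, 201.5], [331.9, 213.2], [332.2, 217.1]]
s3 [[332.6, 225.5], [332.3, 221.4], [333.1, 230.9], [333.4, 235.1]]
s8 [[336.4, 250.9], [336.0, 246.4], [336.4, 251.1], [336.8, 255.6]]
side0 [[123.5, 359.0], [125.5, 351.9], [112.9, 396.0], [110.6, 404.2]]
```

View pics/a.png

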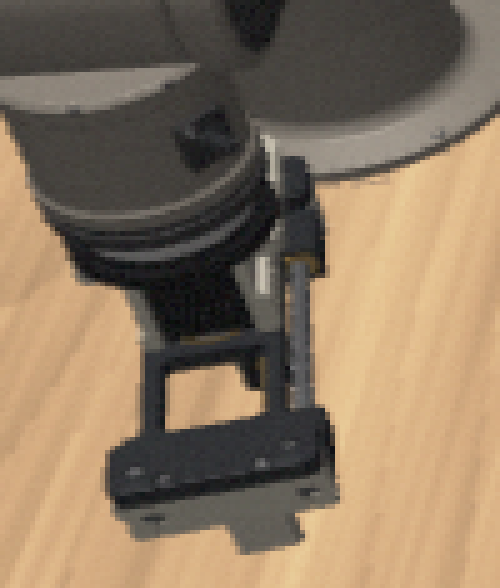

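```bash
python3 - <<'E'
from h import *
print(bot.finger_overhang, [x for x in dir(bot) if not x.startswith('__')])
plan([606,-58,240],3.1266)
E
```

```text
22.0 ['Unreachable', 'close_job', 'finger_overhang', 'get_obs']
{'p': array([609.1, -59.9, 163.6]), 'rot': array([-1.5655,  0.0062,  3.1234]), 'F': array([-0.1,  0.2,  0.6]), 'w': 0.6, 'shift': array([  2.6, -76.4,  -1.4]), 'turn': array([-0.3 , -0.19, -0.35])}
```

Emit:
{"method": "send_rows", "body": {
  "moves": [
    [[0,-30,0],[0,0,0],60],
    [[3,0,-3],[-0.3,0,-0.3],60],
    [[0,0,0],[0,0,0],60]
  ]
}}

```text
time: 9.5
tool_pos: [605.2, -56.3, 192.9]
tcp_rot: [-1.572, -0.002, 3.123]
contact_force: [-0.1, -0.1, 0.2]
grip_width: 25.7
```

```bash
python3 - <<'E'
from h import *
plan([605,-57,153],3.1266)
a=viewer.capture('side')
cv2.imwrite('pics/s9z.png',cv2.resize(a[215:275,300:370],None,fx=10,fy=10,interpolation=cv2.INTER_NEAREST))
E
```

```text
{'p': array([605.2, -56.3, 192.9]), 'rot': array([-1.5715e+00, -1.7000e-03,  3.1234e+00]), 'F': array([-0.1, -0.1,  0.2]), 'w': 25.7, 'shift': array([ 0.1, 39.9,  0.7]), 'turn': array([ 0.04, -0.18,  0.1 ])}
```

View pics/s9z.png

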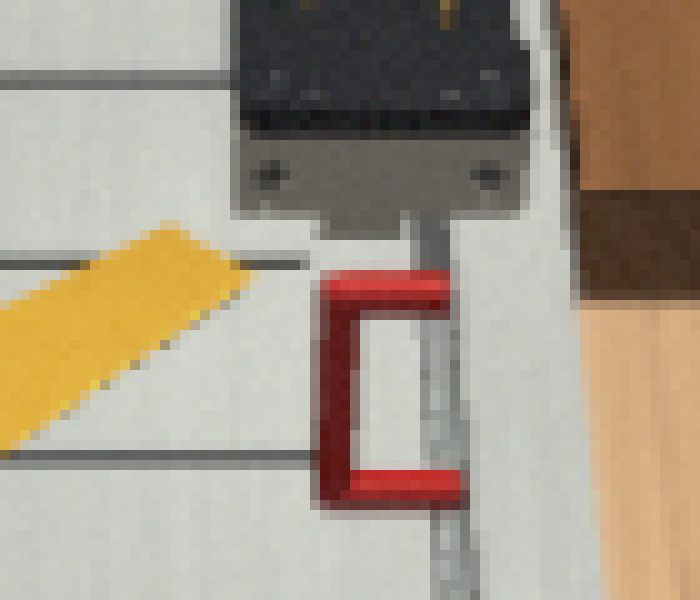

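```bash
python3 - <<'E'
from h import *
for z in(180,210,250,300):
  print(z,onz('top',(190+355/3.2,110+300/3.1),z),onz('top',(190+610/3.2,110+300/3.1),z))
E
```

```text
180 [628.06374087  35.16399821 180.        ] [ 627.25314236 -171.39059328  180.        ]
210 [621.57673526  34.29677928 210.        ] [ 620.78780541 -166.7362605   210.        ]
250 [612.92739446  33.14048737 250.        ] [ 612.16735616 -160.53048344  250.        ]
300 [602.11571845  31.69512248 300.        ] [ 601.39179458 -152.77326213  300.        ]
```

Emit:
{"method": "send_rows", "body": {
  "moves": [
    [[0,16,0],[0,0,0],60],
    [[0,16,0],[0,0,0],60],
    [[0,6,0],[0,0,0],60],
    [[0,0,0],[0,0,0],60]
  ]
}}

```text
time: 10.05
tool_pos: [603.8, -56.2, 149.3]
tcp_rot: [-1.572, -0.006, 3.123]
contact_force: [-0.3, -0.4, 0.5]
grip_width: 59.7
```

```bash
python3 - <<'E'
from h import *
plan([605,-57,135],3.1266)
a=viewer.capture('side')
cv2.imwrite('pics/s10z.png',cv2.resize(a[215:275,300:370],None,fx=10,fy=10,interpolation=cv2.INTER_NEAREST))
E
```

```text
{'p': array([603.8, -56.2, 149.3]), 'rot': array([-1.5722, -0.0063,  3.1233]), 'F': array([-0.3, -0.4,  0.5]), 'w': 59.7, 'shift': array([-1.3, 14.3,  0.8]), 'turn': array([ 0.08, -0.19,  0.36])}
```

View pics/s10z.png

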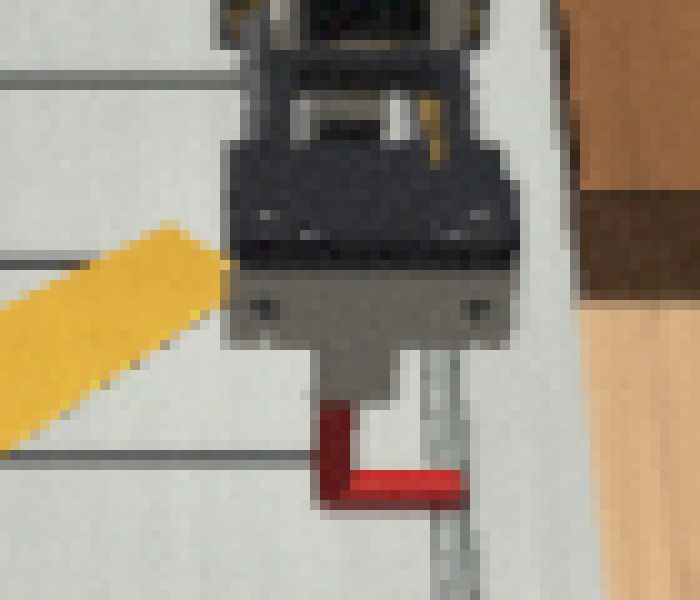

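Emit:
{"method": "send_rows", "body": {
  "moves": [
    [[-1,11,0],[0,0,0.3],60],
    [[0,0,0],[0,0,0],0],
    [[0,0,0],[0,0,0],0],
    [[0,0,0],[0,0,0],0],
    [[0,0,0],[0,0,0],0]
  ]
}}

```text
time: 10.72
tool_pos: [605.7, -56.4, 139.1]
tcp_rot: [-1.572, 0.002, 3.123]
contact_force: [0.0, 0.7, 0.7]
grip_width: 24.9
```

```bash
python3 - <<'E'
from h import *
plan([605,-57,135],3.1266)
a=viewer.capture('side')
cv2.imwrite('pics/s11z.png',cv2.resize(a[215:275,300:370],None,fx=10,fy=10,interpolation=cv2.INTER_NEAREST))
E
```

```text
{'p': array([605.7, -56.4, 139.1]), 'rot': array([-1.5716e+00,  2.3000e-03,  3.1232e+00]), 'F': array([0. , 0.7, 0.7]), 'w': 24.9, 'shift': array([0.7, 4.1, 0.6]), 'turn': array([ 0.05, -0.19, -0.13])}
```

View pics/s11z.png

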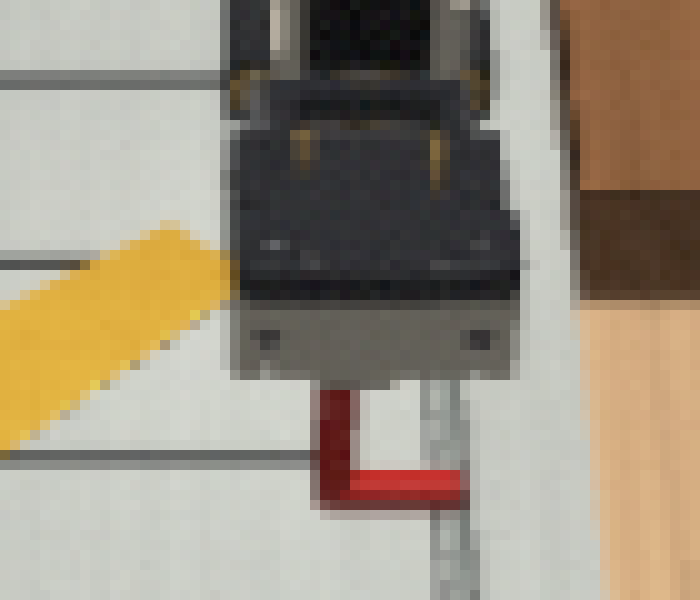

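Emit:
{"method": "send_rows", "body": {
  "moves": [
    [[0,2,0],[0,0,0],0],
    [[0,0,0],[0,0,0],0],
    [[0,0,0],[0,0,0],0]
  ]
}}

```text
time: 11.15
tool_pos: [605.9, -56.1, 137.6]
tcp_rot: [-1.572, 0.003, 3.123]
contact_force: [-1.0, -0.4, 0.5]
grip_width: 11.5
```

Emit:
{"method": "send_rows", "body": {
  "moves": [
    [[0,0,10],[0,0,0],0],
    [[0,0,15],[0,0,0],0],
    [[0,0,12],[0,0,0],0],
    [[0,0,6],[0,0,0],0]
  ]
}}

```text
time: 11.65
tool_pos: [605.0, -101.9, 137.7]
tcp_rot: [-1.572, 0.003, 3.123]
contact_force: [-0.3, 2.0, 1.9]
grip_width: 11.0
```

Emit:
{"method": "send_rows", "body": {
  "moves": [
    [[0,0,5],[0,0,0],0],
    [[0,0,4],[0,0,0],0],
    [[0,0,4],[0,0,0],0],
    [[0,0,3],[0,0,0],0]
  ]
}}

```text
time: 12.15
tool_pos: [605.0, -101.6, 137.6]
tcp_rot: [-1.601, 0.002, 3.126]
contact_force: [1.2, 11.4, 3.7]
grip_width: 11.4
```

```bash
python3 - <<'E'
from h import *
plan()
a=viewer.capture('side'); cv2.imwrite('pics/s12.png',a)
cv2.imwrite('pics/s12z.png',cv2.resize(a[190:350,310:430],None,fx=3.7,fy=3.7))
a=viewer.capture('top');cv2.imwrite('pics/t12.png',cv2.resize(a[110:300,190:430],None,fx=3.2,fy=3.1))
E
```

```text
{'p': array([ 605. , -101.6,  137.6]), 'rot': array([-1.6014e+00,  2.0000e-03,  3.1259e+00]), 'F': array([ 1.2, 11.4,  3.7]), 'w': 11.4}
```

View pics/s12z.png

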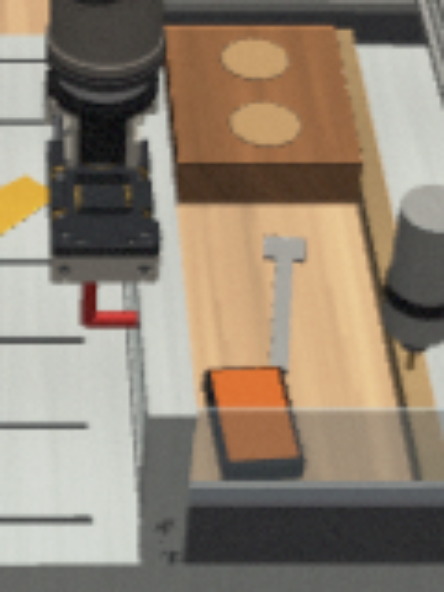

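View pics/t12.png

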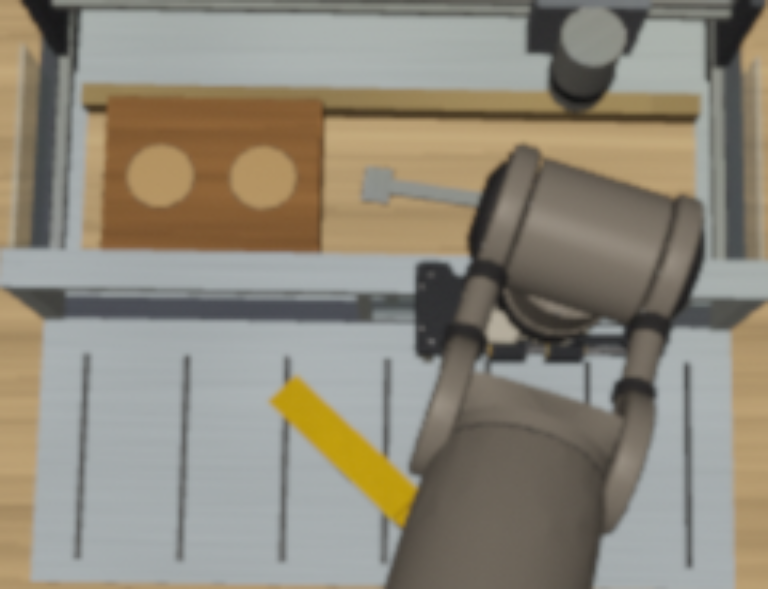

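Emit:
{"method": "send_rows", "body": {
  "moves": [
    [[0,0,-2],[1.6,0,0],60],
    [[0,0,0],[0,0,0],60],
    [[0,0,0],[0,0,0],60],
    [[0,-30,0],[0,0,0],60],
    [[0,-40,0],[0,0,0],85],
    [[45,-10,-20],[0,-9.2,0],85],
    [[0,0,0],[0,0,0],85]
  ]
}}

```text
time: 13.12
tool_pos: [558.6, -81.9, 218.0]
tcp_rot: [-1.571, -0.001, -2.995]
contact_force: [0.7, 0.2, 0.0]
grip_width: 76.8
```

```bash
python3 - <<'E'
from h import *
plan([449,-20,190],-2.356)
a=viewer.capture('side'); cv2.imwrite('pics/s13.png',a)
cv2.imwrite('pics/s13z.png',cv2.resize(a[170:350,230:430],None,fx=3.2,fy=3.2))
E
```

```text
{'p': array([558.6, -81.9, 218. ]), 'rot': array([-1.5715e+00, -1.0000e-03, -2.9949e+00]), 'F': array([0.7, 0.2, 0. ]), 'w': 76.8, 'shift': array([ 99.3,  28.2, -77.3]), 'turn': array([  0.06, -36.6 ,   0.04])}
```

View pics/s13z.png

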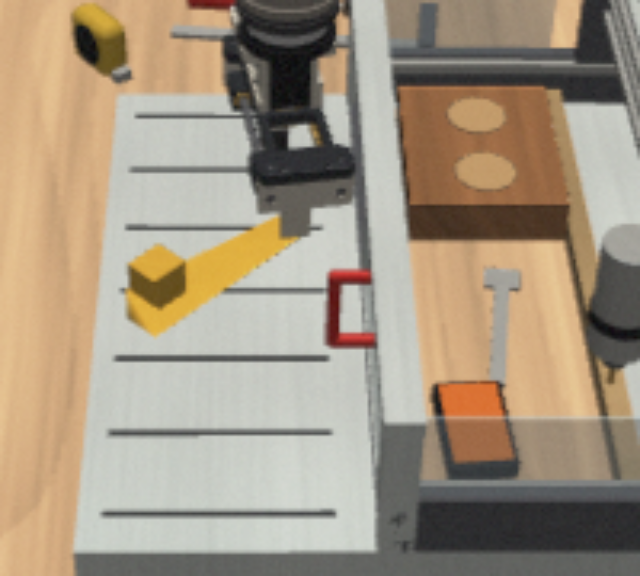

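Emit:
{"method": "send_rows", "body": {
  "moves": [
    [[0,0,0],[0,-9.2,0],80],
    [[0,0,0],[0,-9.2,0],80],
    [[0,0,0],[0,-9.2,0],80],
    [[0,0,0],[0,-9,0],80],
    [[0,0,0],[0,0,0],80]
  ]
}}

```text
time: 13.8
tool_pos: [564.1, -87.1, 216.7]
tcp_rot: [-1.567, 0.001, -2.348]
contact_force: [-0.6, 0.4, -0.1]
grip_width: 79.6
```

```bash
python3 - <<'E'
from h import *
plan([449,-20,160],-2.356)
E
```

```text
{'p': array([564.1, -87.1, 216.7]), 'rot': array([-1.5673e+00,  7.0000e-04, -2.3480e+00]), 'F': array([-0.6,  0.4, -0.1]), 'w': 79.6, 'shift': array([  33. ,   56.2, -129.3]), 'turn': array([-0.2 ,  0.46, -0.04])}
```

Emit:
{"method": "send_rows", "body": {
  "moves": [
    [[10,0,-40],[0,0.4,0],80],
    [[11,10,-40],[0,0,0],80],
    [[8,10,-33],[0,0,0],80],
    [[0,0,0],[0,0,0],80]
  ]
}}

```text
time: 14.3
tool_pos: [463.1, -28.1, 194.3]
tcp_rot: [-1.567, 0.001, -2.375]
contact_force: [0.3, -0.6, 0.5]
grip_width: 79.8
```

```bash
python3 - <<'E'
from h import *
plan([449,-20,130],-2.356)
a=viewer.capture('side')
cv2.imwrite('pics/s14z.png',cv2.resize(a[170:300,220:370],None,fx=4.2,fy=4.2))
E
```

```text
{'p': array([463.1, -28.1, 194.3]), 'rot': array([-1.5668e+00,  6.0000e-04, -2.3751e+00]), 'F': array([ 0.3, -0.6,  0.5]), 'w': 79.8, 'shift': array([  4.6,  64.2, -15.9]), 'turn': array([-0.23, -1.1 , -0.03])}
```

View pics/s14z.png

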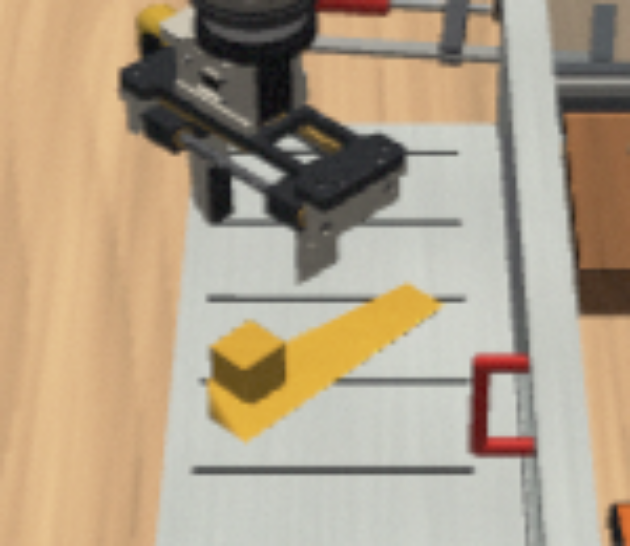

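```bash
python3 - <<'E'
from h import *
for z in(172,180,194,200):
  for d in(40,59,-40,-59): print(z,d,((proj('side',[463.1+.694*d,-28.1-.72*d,z])[0]-[220,170])*4.2).round(),end=' ')
  print()
E
```

```text
172 40 [308. 304.] 172 59 [329. 318.] 172 -40 [225. 249.] 172 -59 [206. 237.] 
180 40 [308. 295.] 180 59 [329. 308.] 180 -40 [224. 240.] 180 -59 [205. 227.] 
194 40 [308. 278.] 194 59 [328. 292.] 194 -40 [223. 223.] 194 -59 [204. 211.] 
200 40 [307. 271.] 200 59 [328. 284.] 200 -40 [223. 216.] 200 -59 [204. 204.]
```

Emit:
{"method": "send_rows", "body": {
  "moves": [
    [[4,0,-15],[0,-1,0],80],
    [[0,25,0],[0,0,0],80],
    [[0,0,0],[0,0,0],80]
  ]
}}

```text
time: 14.72
tool_pos: [453.1, -21.6, 170.2]
tcp_rot: [-1.562, 0.003, -2.361]
contact_force: [0.1, 0.1, -0.5]
grip_width: 79.6
```

```bash
python3 - <<'E'
from h import *
plan([449,-20,82],-2.356)
a=viewer.capture('side')
cv2.imwrite('pics/s15z.png',cv2.resize(a[170:300,220:370],None,fx=4.2,fy=4.2))
E
```

```text
{'p': array([453.1, -21.6, 170.2]), 'rot': array([-1.5622,  0.0032, -2.3607]), 'F': array([ 0.1,  0.1, -0.5]), 'w': 79.6, 'shift': array([ 2.1, 88.2, -4.7]), 'turn': array([-0.49, -0.27, -0.18])}
```

View pics/s15z.png

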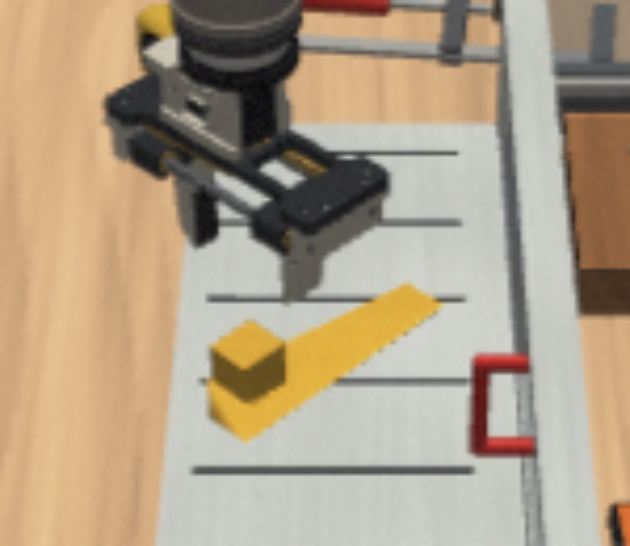

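Emit:
{"method": "send_rows", "body": {
  "moves": [
    [[2,20,-4],[-0.4,-0.3,0],80],
    [[0,20,0],[0,0,0],80],
    [[0,15,0],[0,0,0],80],
    [[0,0,0],[0,0,0],80]
  ]
}}

```text
time: 15.28
tool_pos: [454.0, -21.4, 119.3]
tcp_rot: [-1.561, 0.009, -2.357]
contact_force: [0.2, -0.1, 0.1]
grip_width: 80.1
```

```bash
python3 - <<'E'
from h import *
plan([449,-20,72],-2.356)
a=viewer.capture('side')
cv2.imwrite('pics/s16z.png',cv2.resize(a[170:300,220:370],None,fx=4.2,fy=4.2))
E
```

```text
{'p': array([454. , -21.4, 119.3]), 'rot': array([-1.5606,  0.0089, -2.357 ]), 'F': array([ 0.2, -0.1,  0.1]), 'w': 80.1, 'shift': array([ 2.9, 47.2, -5. ]), 'turn': array([-0.58, -0.06, -0.51])}
```

View pics/s16z.png

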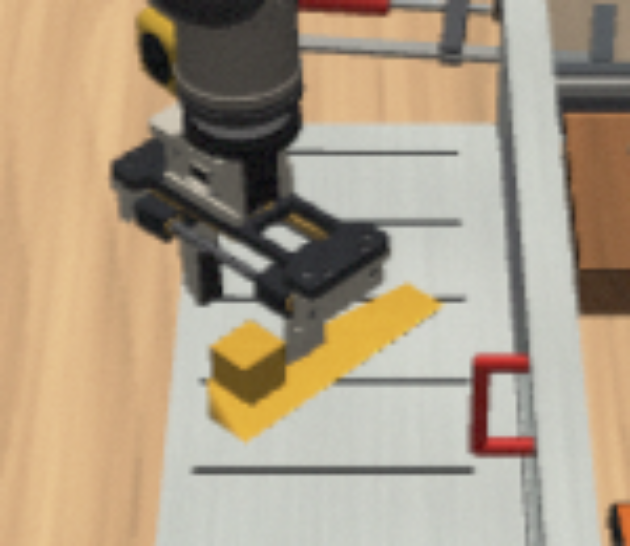

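```bash
python3 - <<'E'
from h import *
f=lambda p:(220+p[0]/4.2,170+p[1]/4.2)
print('block',onz('side',f((248,348)),111)); print('block pred',proj('side',[449,-20,111])*1)
zt=lambda p:(190+p[0]/3.3,110+p[1]/3.1)
print('block top cam',onz('top',zt((438,520)),111))
a=cv2.imread('pics/top0.png')[255:295,300:345];cv2.imwrite('pics/b.png',cv2.resize(a,None,fx=14,fy=14,interpolation=cv2.INTER_NEAREST))
for n,z in(('side',122),): print(onz(n,f((308,350)),z),onz(n,f((207,300)),z))
E
```

```text
block [449.33524242 -29.74364648 111.        ]
block pred [[278.99699202 250.59018848]]
block top cam [448.10899865 -21.2360957  111.        ]
[489.8862533  -45.06336184 122.        ] [421.04805422   7.8426711  122.        ]
```

View pics/b.png

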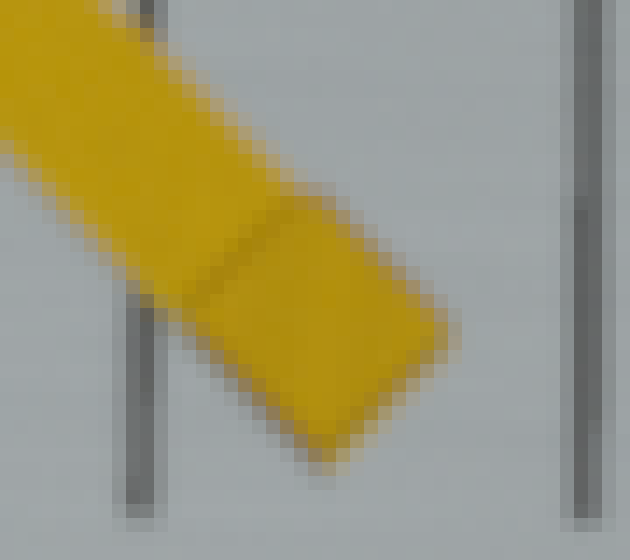

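```bash
python3 - <<'E'
from h import *
plan([449.5,-23,72],-2.356)
E
```

```text
{'p': array([454.5, -21.5, 119.9]), 'rot': array([-1.5593,  0.0097, -2.3569]), 'F': array([ 0.1, -0.9,  1.3]), 'w': 80.3, 'shift': array([ 5.1, 47.9, -3. ]), 'turn': array([-0.66, -0.05, -0.56])}
```

Emit:
{"method": "send_rows", "body": {
  "moves": [
    [[4,15,-2],[-0.6,0,-0.5],80],
    [[0,15,0],[0,0,0],80],
    [[0,12,0],[0,0,0],80],
    [[0,0,0],[0,0,0],80]
  ]
}}

```text
time: 15.82
tool_pos: [451.6, -23.6, 77.4]
tcp_rot: [-1.568, 0.002, -2.357]
contact_force: [-0.8, -0.1, -0.7]
grip_width: 80.0
```

```bash
python3 - <<'E'
from h import *
plan([449.5,-23,72],-2.356)
a=viewer.capture('side')
cv2.imwrite('pics/s17z.png',cv2.resize(a[170:300,220:370],None,fx=4.2,fy=4.2))
E
```

```text
{'p': array([451.6, -23.6,  77.4]), 'rot': array([-1.5678e+00,  2.0000e-03, -2.3572e+00]), 'F': array([-0.8, -0.1, -0.7]), 'w': 80.0, 'shift': array([ 1.1,  5.4, -1.9]), 'turn': array([-0.17, -0.07, -0.11])}
```

View pics/s17z.png

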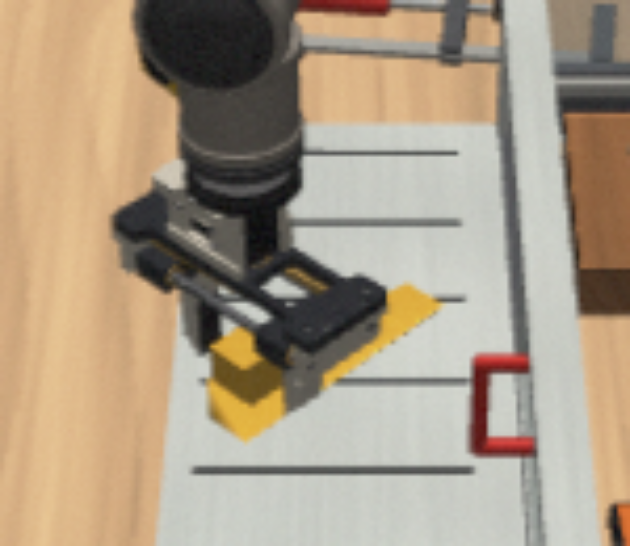

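Emit:
{"method": "send_rows", "body": {
  "moves": [
    [[7,5,-1],[-0.2,0,-0.1],80],
    [[0,0,0],[0,0,0],30],
    [[0,0,0],[0,0,0],30],
    [[0,0,0],[0,0,0],30],
    [[0,0,0],[0,0,0],20],
    [[0,0,0],[0,0,0],20]
  ]
}}

```text
time: 16.62
tool_pos: [446.5, -28.4, 73.7]
tcp_rot: [-1.569, 0.002, -2.357]
contact_force: [-0.7, 0.1, -1.2]
grip_width: 36.0
```

```bash
python3 - <<'E'
from h import *
plan([449.5,-23,72],-2.356)
a=viewer.capture('side')
cv2.imwrite('pics/s18z.png',cv2.resize(a[170:300,220:370],None,fx=4.2,fy=4.2))
E
```

```text
{'p': array([446.5, -28.4,  73.7]), 'rot': array([-1.5690e+00,  1.6000e-03, -2.3572e+00]), 'F': array([-0.7,  0.1, -1.2]), 'w': 36.0, 'shift': array([-5.9,  1.7, -1.7]), 'turn': array([-0.1 , -0.07, -0.09])}
```

View pics/s18z.png

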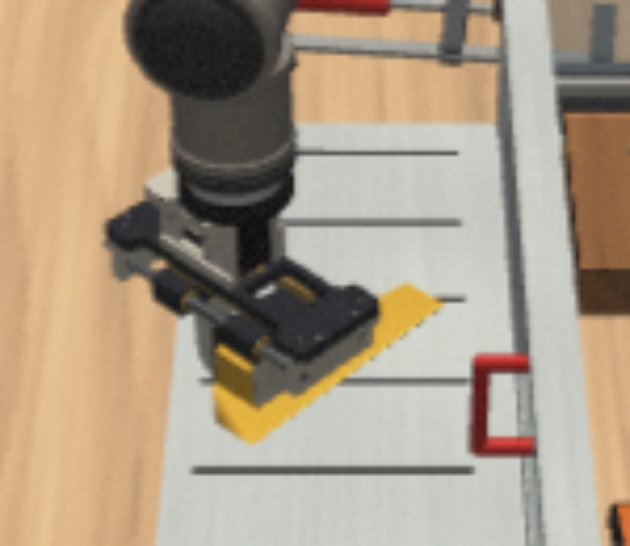

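Emit:
{"method": "send_rows", "body": {
  "moves": [
    [[0,-8,0],[0,0,0],20],
    [[-20,-2,-20],[0,0,0],20],
    [[-22,0,-22],[0,0,0],20],
    [[-22,0,-22],[0,0,0],20],
    [[-22,0,-22],[0,0,0],20],
    [[-22,0,-22],[0,0,0],20],
    [[0,0,0],[0,0,0],20]
  ]
}}

```text
time: 17.55
tool_pos: [448.1, 128.4, 86.6]
tcp_rot: [-1.567, 0.004, -2.359]
contact_force: [0.1, -1.0, -2.1]
grip_width: 36.0
```

```bash
python3 - <<'E'
from h import *
plan([470,165,82],-3.157)
a=viewer.capture('side');cv2.imwrite('pics/s19.png',a)
cv2.imwrite('pics/s19z.png',cv2.resize(a[130:290,220:420],None,fx=3.7,fy=3.7))
E
```

```text
{'p': array([448.1, 128.4,  86.6]), 'rot': array([-1.5668,  0.0035, -2.3588]), 'F': array([ 0.1, -1. , -2.1]), 'w': 36.0, 'shift': array([-41.4,   4.7, -10.5]), 'turn': array([-0.14, 45.73, -0.28])}
```

View pics/s19z.png

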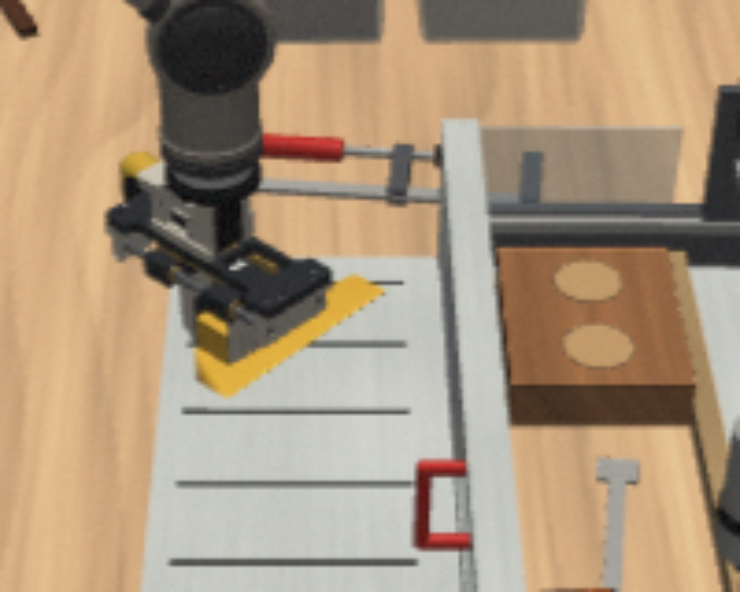

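Emit:
{"method": "send_rows", "body": {
  "moves": [
    [[0,0,0],[0,9,0],20],
    [[0,0,0],[0,9,0],20],
    [[0,0,0],[0,9,0],20],
    [[0,0,0],[0,9,0],20],
    [[0,0,0],[0,6,0],20],
    [[0,0,0],[0,0,0],20]
  ]
}}

```text
time: 18.35
tool_pos: [448.3, 121.5, 87.5]
tcp_rot: [-1.568, 0.004, -3.12]
contact_force: [-0.3, -0.9, -0.9]
grip_width: 36.5
```

```bash
python3 - <<'E'
from h import *
plan([465,166,82],-3.157)
E
```

```text
{'p': array([448.3, 121.5,  87.5]), 'rot': array([-1.5682,  0.0044, -3.1203]), 'F': array([-0.3, -0.9, -0.9]), 'w': 36.5, 'shift': array([-17.6,   5.4, -44.1]), 'turn': array([-0.14,  2.1 , -0.26])}
```

Emit:
{"method": "send_rows", "body": {
  "moves": [
    [[-6,0,-14],[0,1,0],20],
    [[-6,0,-14],[0,0.6,0],20],
    [[-4,0,-12],[0,0,0],20],
    [[0,0,0],[0,0,0],20]
  ]
}}

```text
time: 18.85
tool_pos: [464.9, 161.6, 87.6]
tcp_rot: [-1.568, 0.004, 3.138]
contact_force: [0.6, 0.1, -1.9]
grip_width: 35.8
```

```bash
python3 - <<'E'
from h import *
plan([465,166,82],-3.157)
for n in('side','top'):
    a=viewer.capture(n);cv2.imwrite(f'pics/{n}20.png',a)
    for th in('wedge_tip','wedge_grip','blank_lip'): print(n,th,[(np.round(d['point'],1).tolist(),round(d['conf'],2)) for d in spot_point(n,th)[:2]])
a=cv2.imread('pics/side20.png');cv2.imwrite('pics/s20z.png',cv2.resize(a[140:280,230:400],None,fx=4.2,fy=4.2))
a=cv2.imread('pics/top20.png');cv2.imwrite('pics/t20z.png',cv2.resize(a[120:310,180:380],None,fx=3.1,fy=3.1))
E
```

```text
{'p': array([464.9, 161.6,  87.6]), 'rot': array([-1.5678,  0.0042,  3.1385]), 'F': array([ 0.6,  0.1, -1.9]), 'w': 35.8, 'shift': array([-0.1,  5.6, -4.5]), 'turn': array([-0.17,  0.7 , -0.24])}
side wedge_tip [([346.2, 224.3], 0.9), ([253.3, 448.6], 0.52)]
side wedge_grip [([286.9, 214.3], 0.91)]
side blank_lip [([353.2, 223.3], 0.97)]
top wedge_tip [([257.3, 207.5], 0.66)]
top wedge_grip []
top blank_lip []
```

View pics/s20z.png

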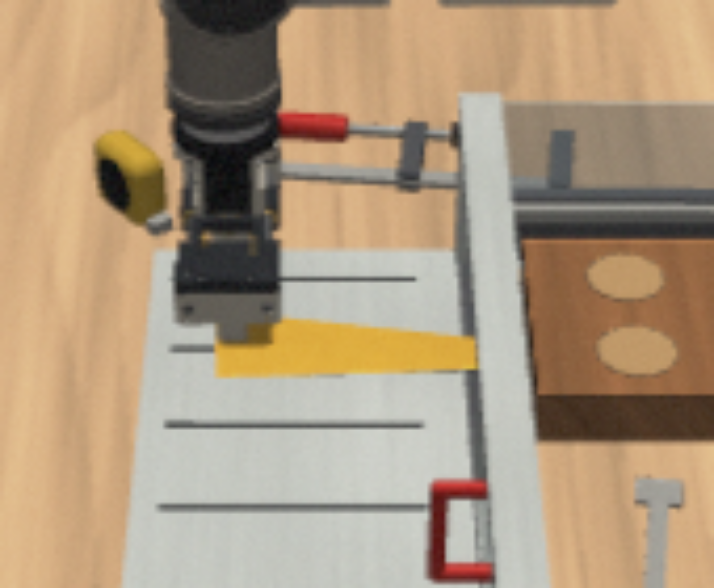

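View pics/t20z.png

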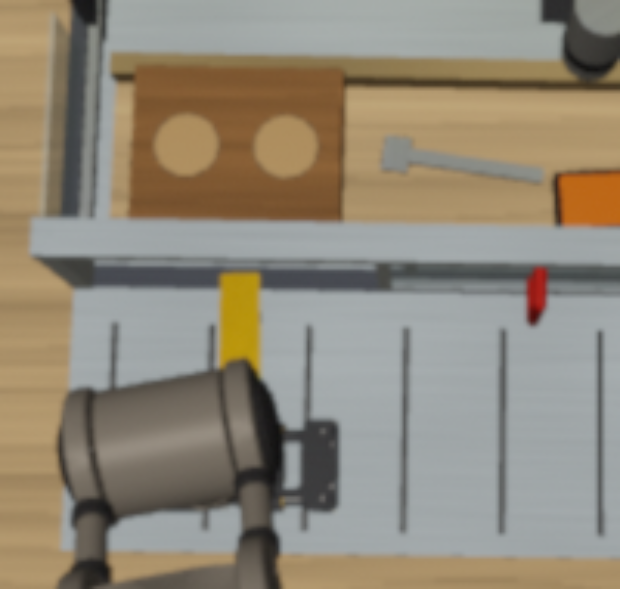

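```bash
python3 - <<'E'
from h import *
f=lambda p:(230+p[0]/4.2,140+p[1]/4.2)
z=57
print('rear near corner',onz('side',f((217,377)),z),'fwd near edge',onz('side',f((478,370)),z+2),'far tip',onz('side',f((478,338)),z+2))
print('tip nets',onz('side',(346.2,224.3),z),onz('top',(257.3,207.5),z), 'top edges',onz('top',(251.4,209),z),onz('top',(264.2,209),z),onz('top',(251.4,230),z+15),onz('top',(264.2,230),z+15))
print('lip net',onz('side',(353.2,223.3),53))
g=lambda p:(180+p[0]/3.1,120+p[1]/3.1)
print('circles',onz('top',g((186,145)),98),onz('top',g((286,146)),98), 'blank edges',onz('top',g((132,100)),98),onz('top',g((344,100)),98))
print('side circles',onz('side',f((625,277)),98),onz('side',f((637,351)),98),'near corner bottom front',onz('side',f((538,440)),53),onz('side',f((536,395)),98))
E
```

```text
rear near corner [452.338241   140.41247862  57.        ] fwd near edge [646.56599119 142.44448116  59.        ] far tip [649.18685581 181.00481844  59.        ]
tip nets [655.67230421 163.85772744  57.        ] [653.02848157 163.79048706  57.        ] top edges [648.71142905 180.61582034  57.        ] [648.56548146 143.98841967  57.        ] [585.32913268 177.61603013  72.        ] [585.16557902 141.66441314  72.        ]
lip net [678.83678049 173.54930563  53.        ]
circles [761.00297298 208.4248961   98.        ] [759.81122411 117.97108106  98.        ] blank edges [803.40772285 258.17308574  98.        ] [802.94126583  65.53951045  98.        ]
side circles [760.40958975 203.77876869  98.        ] [758.76964196 113.87780287  98.        ] near corner bottom front [685.26104983  68.4829367   53.        ] [680.97557871  65.12547792  98.        ]
```

Emit:
{"method": "send_rows", "body": {
  "moves": [
    [[0,6,-1],[-0.1,0.7,-0.2],20],
    [[0,5,0],[0,0,0],20],
    [[0,2,0],[0,0,0],20],
    [[0,0,0],[0,0,0],20]
  ]
}}

```text
time: 19.75
tool_pos: [464.6, 161.3, 73.7]
tcp_rot: [-1.57, 0.0, 3.123]
contact_force: [-0.6, 0.1, 0.4]
grip_width: 36.0
```

```bash
python3 - <<'E'
from h import *
plan([465,163,73.5],-3.157)
E
```

```text
{'p': array([464.6, 161.3,  73.7]), 'rot': array([-1.5696e+00,  1.0000e-04,  3.1227e+00]), 'F': array([-0.6,  0.1,  0.4]), 'w': 36.0, 'shift': array([-0.4,  0.2, -1.7]), 'turn': array([-0.07, -0.2 , -0.  ])}
```

Emit:
{"method": "send_rows", "body": {
  "moves": [
    [[-10,0.3,-1],[0,-0.2,0],20],
    [[-14,0,0],[0,0,0],20],
    [[-14,0,0],[0,0,0],20],
    [[-8,0,0],[0,0,0],20],
    [[0,0,0],[0,0,0],20]
  ]
}}

```text
time: 20.38
tool_pos: [515.0, 161.6, 73.7]
tcp_rot: [-1.57, 0.003, 3.126]
contact_force: [1.2, 0.7, -1.0]
grip_width: 35.9
```

```bash
python3 - <<'E'
from h import *
plan([560,161,73.5],-3.157)
for n in('side','top'):
    a=viewer.capture(n);cv2.imwrite(f'pics/{n}21.png',a)
a=cv2.imread('pics/side21.png');cv2.imwrite('pics/s21z.png',cv2.resize(a[160:280,270:410],None,fx=5,fy=5))
E
```

```text
{'p': array([515. , 161.6,  73.7]), 'rot': array([-1.5699e+00,  2.5000e-03,  3.1263e+00]), 'F': array([ 1.2,  0.7, -1. ]), 'w': 35.9, 'shift': array([-45.1,   0.3,  -0. ]), 'turn': array([-0.05,  0.01, -0.15])}
```

View pics/s21z.png

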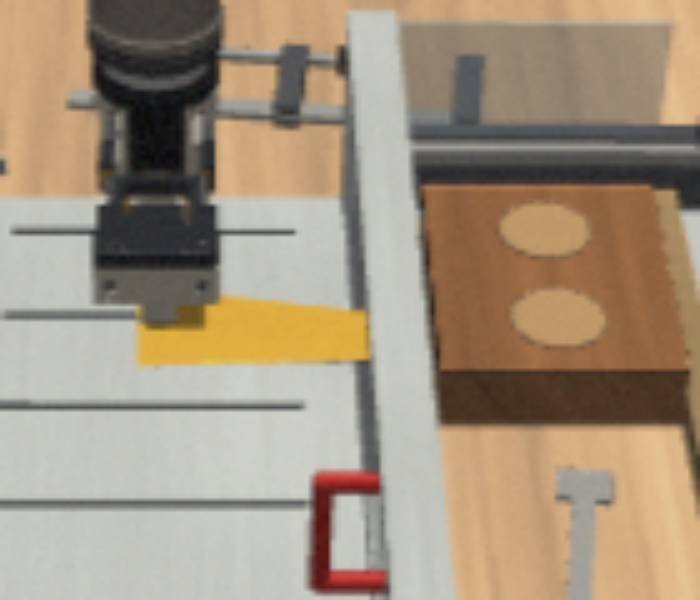

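```bash
python3 - <<'E'
from h import *
print(onz('side',(270+137/5,160+366/5),45), onz('side',(270+370/5,160+358/5),47))
E
```

```text
[501.21754649 137.17325167  45.        ] [647.47237749 139.78674899  47.        ]
```

Emit:
{"method": "send_rows", "body": {
  "moves": [
    [[-4,1.5,0],[0,0,-0.1],20],
    [[-5,0,0],[0,0,0],20],
    [[-5,0,0],[0,0,0],20],
    [[0,0,0],[0,0,0],20]
  ]
}}

```text
time: 20.98
tool_pos: [525.7, 162.0, 74.1]
tcp_rot: [-1.57, -0.004, 3.128]
contact_force: [0.6, -0.4, -0.8]
grip_width: 35.7
```

Emit:
{"method": "send_rows", "body": {
  "moves": [
    [[-4,1,0],[0,0,0.2],20],
    [[-4,0,0],[0,0,0],20],
    [[0,0,0],[0,0,0],20]
  ]
}}

```text
time: 21.35
tool_pos: [533.1, 162.0, 73.6]
tcp_rot: [-1.57, -0.001, 3.128]
contact_force: [1.3, 0.1, -0.3]
grip_width: 36.3
```

Emit:
{"method": "send_rows", "body": {
  "moves": [
    [[-4,0.5,0],[0,0,0],20],
    [[-4,0,0],[0,0,0],20],
    [[0,0,0],[0,0,0],20]
  ]
}}

```text
time: 21.72
tool_pos: [537.9, 162.3, 73.7]
tcp_rot: [-1.57, -0.008, 3.128]
contact_force: [2.3, 0.7, -1.3]
grip_width: 35.8
```

Emit:
{"method": "send_rows", "body": {
  "moves": [
    [[-4,0,0],[0,0,0],20],
    [[-2,0,0],[0,0,0],20],
    [[0,0,0],[0,0,0],20]
  ]
}}

```text
time: 22.1
tool_pos: [539.8, 162.5, 73.6]
tcp_rot: [-1.57, -0.017, 3.129]
contact_force: [0.5, 0.6, 1.3]
grip_width: 35.7
```

```bash
python3 - <<'E'
from h import *
plan([560,161,73.5],-3.157)
a=viewer.capture('side');cv2.imwrite('pics/side22.png',a)
cv2.imwrite('pics/s22z.png',cv2.resize(a[160:280,270:410],None,fx=5,fy=5))
b=cv2.imread('pics/side0.png').astype(int); d=np.abs(a.astype(int)-b).sum(2)[190:260,350:420]; print(d.mean())
E
```

```text
{'p': array([539.8, 162.5,  73.6]), 'rot': array([-1.5697, -0.0172,  3.129 ]), 'F': array([0.5, 0.6, 1.3]), 'w': 35.7, 'shift': array([-20.2,  -0.2,   1.3]), 'turn': array([-0.07,  0.16,  0.98])}
12.795510204081634
```

View pics/s22z.png

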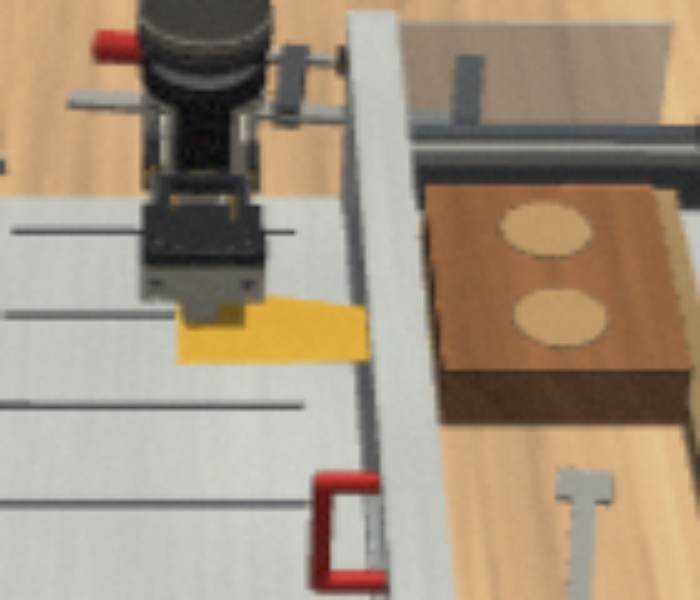

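Emit:
{"method": "send_rows", "body": {
  "moves": [
    [[-5,0,0.5],[0,0,0.5],20],
    [[-5,0,0],[0,0,0.4],20],
    [[-5,0,0],[0,0,0.3],20]
  ]
}}

```text
time: 22.52
tool_pos: [546.5, 162.3, 73.6]
tcp_rot: [-1.569, -0.014, 3.129]
contact_force: [-12.2, 1.2, 10.7]
grip_width: 35.9
```

Emit:
{"method": "send_rows", "body": {
  "moves": [
    [[-5,0,0],[0,0,0.4],20],
    [[-5,0,0],[0,0,0.3],20],
    [[-4,0,0],[0,0,0.3],20]
  ]
}}

```text
time: 22.9
tool_pos: [552.2, 162.3, 73.6]
tcp_rot: [-1.568, -0.015, 3.129]
contact_force: [-11.2, 0.1, 10.5]
grip_width: 35.8
```

```bash
python3 - <<'E'
from h import *
plan([560,161,73.5],-3.157)
a=viewer.capture('side');cv2.imwrite('pics/side23.png',a)
cv2.imwrite('pics/s23z.png',cv2.resize(a[190:260,290:410],None,fx=6.5,fy=6.5))
E
```

```text
{'p': array([552.2, 162.3,  73.6]), 'rot': array([-1.5678, -0.015 ,  3.1289]), 'F': array([-11.2,   0.1,  10.5]), 'w': 35.8, 'shift': array([-7.8, -0. ,  1.2]), 'turn': array([-0.18,  0.16,  0.86])}
```

View pics/s23z.png

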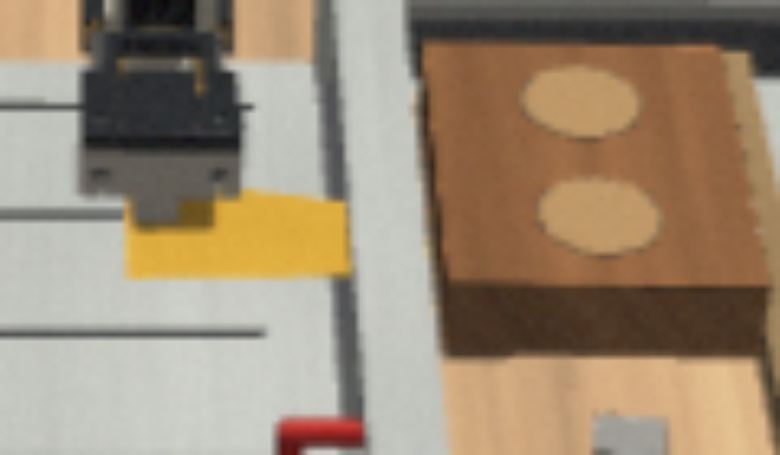

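```bash
cat > lift.py <<'E'
from h import *
def lift(ref,cur,verbose=True):
    a=cv2.imread(ref);b=cv2.imread(cur)
    ga=cv2.cvtColor(a,cv2.COLOR_BGR2GRAY);gb=cv2.cvtColor(b,cv2.COLOR_BGR2GRAY)
    # blank top points, model frame: centre (760.5+, 160), axes yaw -.015
    r=R.from_euler('z',-.015).as_matrix(); C=np.array([761.,160.,53.])
    def world(L,q):  # q: dx,dy,lift at lip (rotation about rear line x=+70)
        l=q[2]; th=l/145.; P=L.copy(); X=70-P[:,0]; Z=P[:,2]
        P2=P.copy(); P2[:,2]=Z+X*th; P2[:,0]=P[:,0]+Z*th
        return P2@r.T+C+[q[0],q[1],0]
    gx,gy=np.meshgrid(np.linspace(-55,70,26),np.linspace(-92,80,32)); L=np.c_[gx.ravel(),gy.ravel(),np.full(gx.size,45.)]
    gx,gz=np.meshgrid(np.linspace(-65,72,20),np.linspace(3,43,8)); L=np.r_[L,np.c_[gx.ravel(),np.full(gx.size,-95.),gz.ravel()]]
    p0=proj('side',world(L,[0,0,0])).astype(np.float32)
    st=[ga[int(v)-3:int(v)+4,int(u)-3:int(u)+4] for u,v in p0]; 
    p1,s,e=cv2.calcOpticalFlowPyrLK(ga,gb,p0.reshape(-1,1,2),None,winSize=(13,13),maxLevel=1)
    e_min=cv2.cornerMinEigenVal(ga,13)[p0[:,1].astype(int),p0[:,0].astype(int)]
    ok=(s.ravel()>0)&(e_min>np.quantile(e_min,.6)); d=(p1.reshape(-1,2)-p0)
    from scipy.optimize import least_squares
    f=lambda q:((proj('side',world(L,q))-p0-d)[ok]).ravel()
    q=least_squares(f,[0,0,1.],loss='soft_l1',f_scale=.15)
    cov=np.linalg.inv(q.jac.T@q.jac)*np.median(np.abs(q.fun))**2
    print(cur,'dx,dy,lift',q.x.round(2),'sd',np.sqrt(np.diag(cov)).round(2),'n',ok.sum(),'med res',np.median(np.abs(f(q.x))).round(3))
E
python3 - <<'E'
from lift import *
for c in('pics/side20.png','pics/side21.png','pics/side22.png','pics/side23.png'): lift('pics/side0.png',c)
E
```

```text
pics/side20.png dx,dy,lift [ 0.16 -0.06  0.05] sd [0.03 0.04 0.07] n 397 med res 0.083
pics/side21.png dx,dy,lift [ 0.22 -0.06  0.04] sd [0.04 0.05 0.08] n 397 med res 0.091
pics/side22.png dx,dy,lift [ 1.16  0.24 -0.14] sd [0.07 0.09 0.14] n 397 med res 0.144
pics/side23.png dx,dy,lift [ 0.81 -0.11  2.  ] sd [0.1  0.12 0.2 ] n 397 med res 0.193
```

Emit:
{"method": "send_rows", "body": {
  "moves": [
    [[-5,0,0],[0,0,0.4],20],
    [[-5,0,0],[0,0,0.4],20],
    [[-5,0,0],[0,0,0.4],20],
    [[-4,0,0],[0,0,0.3],20]
  ]
}}

```text
time: 23.45
tool_pos: [560.5, 162.3, 73.6]
tcp_rot: [-1.566, -0.012, 3.129]
contact_force: [-11.8, 0.1, 11.4]
grip_width: 35.8
```

```bash
python3 - <<'E'
from lift import *
plan([564,161,73.5],-3.157)
cv2.imwrite('pics/side24.png',viewer.capture('side'))
lift('pics/side0.png','pics/side24.png')
E
```

```text
{'p': array([560.5, 162.3,  73.6]), 'rot': array([-1.5664, -0.0124,  3.1287]), 'F': array([-11.8,   0.1,  11.4]), 'w': 35.8, 'shift': array([-3.6,  0.1,  1.3]), 'turn': array([-0.25,  0.14,  0.71])}
pics/side24.png dx,dy,lift [ 0.55 -0.23  3.65] sd [0.08 0.1  0.16] n 397 med res 0.159
```

Emit:
{"method": "send_rows", "body": {
  "moves": [
    [[-5,0,0],[0,0,0.3],20],
    [[-3,0,0],[0,0,0],20],
    [[-1,0,0],[0,0,0],20],
    [[-1,0,0],[0,0,0],20],
    [[-1,0,0],[0,0,0],20]
  ]
}}

```text
time: 24.12
tool_pos: [563.4, 162.4, 73.6]
tcp_rot: [-1.565, -0.025, 3.129]
contact_force: [-6.7, 0.0, 6.2]
grip_width: 35.5
```

```bash
python3 - <<'E'
from lift import *
plan([564,161,73.5],-3.157)
cv2.imwrite('pics/side25.png',viewer.capture('side'))
cv2.imwrite('pics/top25.png',viewer.capture('top'))
lift('pics/side0.png','pics/side25.png')
plan()
a=cv2.imread('pics/side25.png');cv2.imwrite('pics/s25z.png',cv2.resize(a[150:290,270:410],None,fx=4.2,fy=4.2))
a=cv2.imread('pics/top25.png');cv2.imwrite('pics/t25z.png',cv2.resize(a[120:310,180:380],None,fx=3.1,fy=3.1))
E
```

```text
{'p': array([563.4, 162.4,  73.6]), 'rot': array([-1.5654, -0.0251,  3.1292]), 'F': array([-6.7,  0. ,  6.2]), 'w': 35.5, 'shift': array([-0.6,  0.1,  1.4]), 'turn': array([-0.31,  0.17,  1.44])}
pics/side25.png dx,dy,lift [ 0.59 -0.12  3.81] sd [0.1  0.13 0.21] n 397 med res 0.197
{'p': array([563.4, 162.4,  73.6]), 'rot': array([-1.5653, -0.0251,  3.1292]), 'F': array([-7.5, -0.7,  6. ]), 'w': 36.1}
```

View pics/s25z.png

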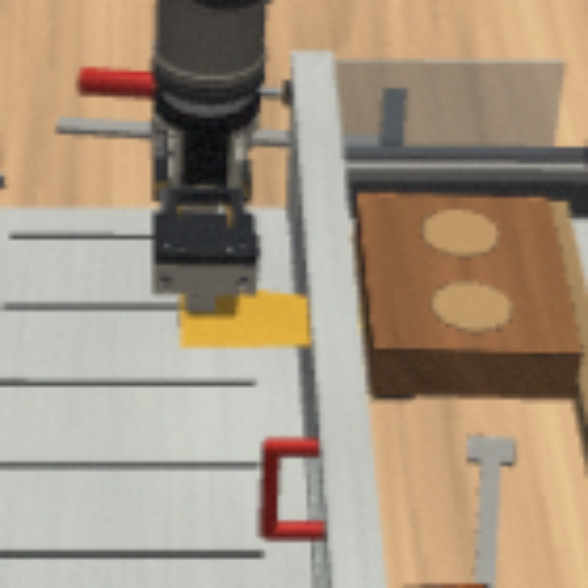

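View pics/t25z.png

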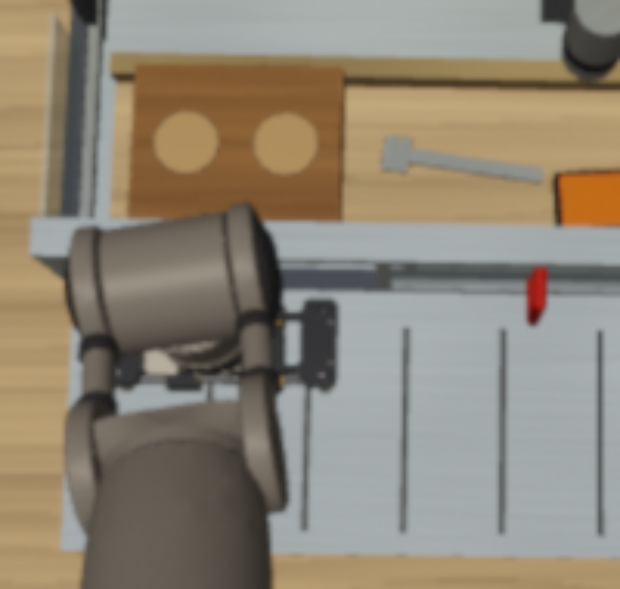

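Emit:
{"method": "send_rows", "body": {
  "moves": [
    [[-2,0.3,0],[0,0,0.8],20],
    [[-2,0.3,0],[0,0,0.8],20],
    [[-2,0,0],[0,0,0.4],20],
    [[-2,0,0],[0,0,0.4],20]
  ]
}}

```text
time: 24.72
tool_pos: [564.2, 162.3, 73.5]
tcp_rot: [-1.564, 0.002, 3.131]
contact_force: [-7.6, -0.5, 8.4]
grip_width: 36.0
```

```bash
python3 - <<'E'
from lift import *
plan([564,161,73.5],-3.157)
for i in(26,27):
    cv2.imwrite(f'pics/side{i}.png',viewer.capture('side'))
    lift('pics/side0.png',f'pics/side{i}.png')
o=plan()
E
```

```text
{'p': array([564.2, 162.3,  73.5]), 'rot': array([-1.5640e+00,  1.5000e-03,  3.1308e+00]), 'F': array([-7.6, -0.5,  8.4]), 'w': 36.0, 'shift': array([0.2, 0. , 1.3]), 'turn': array([-0.39,  0.26, -0.09])}
pics/side26.png dx,dy,lift [ 0.61 -0.07  3.78] sd [0.1  0.13 0.21] n 397 med res 0.195
pics/side27.png dx,dy,lift [ 0.6  -0.06  3.76] sd [0.1  0.13 0.21] n 397 med res 0.195
{'p': array([564.3, 162.3,  73.5]), 'rot': array([-1.5640e+00,  1.7000e-03,  3.1308e+00]), 'F': array([-7.3,  0.5,  7.9]), 'w': 36.0}
```

Everything is level and stable, with a lift of about 3.8 mm. I'm handing the job in.

```bash
python3 - <<'E'
from plant import bot
print(bot.close_job())
E
```

```text
the job is handed in; nothing more can be done
None
```

The job is handed in. The guard is open and the wedge is in under the blank. The blank's front edge is about 3.8 mm up, and the gripper is still holding the wedge by its grip. The hand-in gave no verdict, so this rests on my own checks.

**Guard:** My first push slipped off the handle after about 200 mm. I took hold of the bar (it read 11.5 mm wide) and slid it on until it hit something solid at about 11 N. By the pictures it travelled about 252 mm of the nominal 260, and it had not moved in the last pictures.

**Wedge and blank, last checks:**
- **Lift:** comparing side pictures with the first one gave 3.81, 3.78 and 3.76 mm (±0.2), against the allowed 1.5 to 7 mm.
- **Blank position:** it moved back about 0.6 mm. The fit assumes the back edge stays down on the rear pads, so that is not confirmed separately.
- **Wedge position:** its tip was within 1–4 mm of the blank's middle when I last measured it, before pushing it in. Since then I have only the tool's heading and tilt, which ended about 0.3° from straight and within 0.5° of upright.
- **Grip:** finger opening 36 mm, with a steady push of about 7 N forward.
- **Other things:** none looked moved in the last pictures, but I did not measure them, and the tape, cup and block stack were outside those views.

**Disagreements:**
- **Fingertips:** in the pictures they sat about 20 mm higher than the stated 22 mm ahead of the TCP. That is probably why the first push slipped, so I worked from the pictures after that.
- **Cameras:** the side and top cameras differed by up to about 5 mm in y for the machine and blank, and by about 8 mm for the wedge's grip block.

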